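Load a pod, click the lid shut and start the coffee

TASK

Make a large coffee: stand the green pod upright in the round well of the coffee machine and let go of it, press the machine's green lid down until it clicks fully shut, then press the blue button right in and let it out, and after it the orange button. Do not press the white button, press no button before the lid is shut, and leave the other pods, the mug, glasses, jar, bottle and coasters where they stand.

Things in the scene. Friction and masses are not known exactly. Their poses are not given: they have to be found in the camera images.
- machine: black pod coffee machine, fixed, 290 x 140 mm. Origin on the counter, mid-width, 160 mm behind its front edge, 130 before its back; x points front to back, z up. Drip tray with mug in front; above it a button panel sloping 35 degrees down to the front; behind that a steel deck 150 mm high from x = -80 to 75 mm. Latch housing on the deck at x = -76, 44 wide, top at 172 mm. Behind: hinge block, 184.
- well (a point): centre of the floor of the round pod well in the deck: 50 mm across, 16 deep, floor 134 mm above the counter, at x = 20 mm in the machine's frame; axes as the machine's. The raised lid leans forward over it, so a gripper pointing straight down strikes the lid: come in tilted 35 to 40 degrees, gripper body leaning to the machine's front.
- lid_hinge (a point): middle of the lid's hinge line (along the machine's y, at x = 70 mm, 184 mm above the counter). Turns with the lid: its -x points along the lid to the front edge, +z out of the top face. The lid is a green plate 130 x 130 x 10 mm whose underside holds the hinge line; front skirt 24 mm (catch 28) deep, side skirts 14.
- lid_press (a point): point on the lid's top (outer) face, 105 mm from the hinge and midway across: a good place to press; moves with the lid.
- lid (a joint): lid angle, rad: 0 fully shut (top face level, 194 mm above the counter), 1.45 the open stop; starts at 1.2 to 1.38. A stiff hinge (0.16 Nm) keeps it where it is left; about 2 N on its outer (back) face swings it towards the front. At about 0.08 rad its catch meets a spring roller latch: a push of about 10 to 13 N at lid_press snaps it past, and it stays at 0.
- blue_top (a point): middle of the top of the blue button (large cup), 20 mm in diameter, the middle one of three 40 mm apart across the panel. z points out of the button, which is pressed along -z (35 degrees from straight down, towards the machine's back). It stands 6 mm out of a black collar 36 mm in diameter.
- orange_top (a point): the same for the orange button (start), on the machine's -y side.
- white_top (a point): the same for the white button (small cup), on the machine's +y side; not to be pressed.
- blue (a joint): travel of the blue button in m: 0 out, 0.006 fully in, spring force 1.5 N at first and 5 N fully in.
- orange (a joint): travel of the orange button, likewise.
- white (a joint): travel of the white button, likewise.
- tray: low wooden tray, fixed, 80 x 250 mm, floor 6 mm thick, lips 12 mm high and 6 mm thick all round. Origin at its underside's centre; y is its long side. Three pods stand in a row along y, 78 mm apart, in any order.
- pod_green_mid (a point): centre of the green coffee pod: a stiff cylinder 42 mm in diameter and 46 mm tall with an aluminium rim, 20 to 45 g, standing upright in the tray, so its centre is 29 mm above the counter. z is its own axis.
- pod_red_mid (a point): centre of the red pod, same size; a bystander.
- pod_yellow_mid (a point): centre of the yellow pod, same size; a bystander.
- mug: salmon mug, 68 mm in diameter, 74 mm tall, handle at its +y, on the drip tray; origin at the underside's centre.
- glass_a: green glass tumbler, 64 mm in diameter, 105 mm tall, behind the tray (its +x side); origin at the underside's centre.
- glass_b: a like tumbler between machine and tray; origin at the underside's centre.
- jar: white jar with a wooden lid, 64 mm in diameter, 100 mm tall; origin at the underside's centre.
- soap: white bottle with a red cap, 66 mm in diameter, 190 mm tall; origin at the underside's centre.
- coasters: round stack of cork coasters, 90 mm in diameter, 30 mm high; origin at the underside's centre.

How it is judged:
By the outcome, as a careful person would: the job done as asked, in the order asked, and still so for the second after the job is handed in, with the robot touching nothing.
It also fails if it takes over 72 s, if anything falls off the work surface, if the arm or the gripper's body presses on something with over 40 N, if the wrist force passes 120 N, or if a joint passes its speed limit or range.

ROBOT

A 6-joint arm with a two-finger parallel gripper is mounted at the origin on the work surface. World frame = base frame: x ahead of the robot, y to its left, z up, the work surface at z = 0. Lengths are in m, angles in rad, forces in N, time in s.
With the tool pointing down it reaches from about 0.375 to 0.9 m from the base axis. Payload 3.1 kg.
Tool frame: the origin (TCP) lies at the very end of the fingers, on their centre line; the grasp point (between the pads) lies 19 mm behind it; z points along the fingers, y is the line along which they close (so a half turn about z gives the same grasp; the last joint's range is limited). The gripper opens to 87 mm and grips with 3 to 60 N. Pads are 19 mm wide; open, the fingers measure 117 mm over their backs; the gripper's body (75 mm by 190 mm) begins 51 mm behind the grasp point.
Start: joints at [-1.435, 0.527, 1.433, -0, 1.181, -0.178], TCP at [0.193, -0.594, 0.223] pointing down, gripper open.
Joint ranges: [-3.08, 3.08], [-0.75, 2.2], [0.22, 2.44], [-1.43, 4.57], [0, 2.65], [-2.85, 2.85]. Speed limits (rad/s): [2.79, 2.79, 3.14, 3.14, 3.14, 3.14].

INTERFACE

Orientations are given as a unit quaternion [x, y, z, w].
In Python, from rig import status, viewer, robot gives the robot as it stands.
- The arm moves only by the tool arm_command, never from a script. Its arguments are lists of equal length, an entry for each row: "delta_rot": the turn, a rotation vector about the tool's x, y, z in degrees, a list of three; "delta_pos": the shift along the tool's x, y, z in m, a list of three; "gripper": the closure, from -1 (fully open) to 1 (shut). In form: {"delta_rot": [[rx, ry, rz], ...], "delta_pos": [[dx, dy, dz], ...], "gripper": [gripper, ...]}. A call has 1 to 12 rows; each row is the pose to reach, as a shift and turn from the pose commanded when the call began, along the tool's axes at that moment; what a row does not reach only later rows make up. A row lasts 1/12 s, in which the tool goes at most 41.7 mm and 7.16 degrees, less where a joint would pass 70% of its speed; a pose out of reach is approached as far as the arm can. A call with a gripper value outside its range is refused whole. The fingers move at their own pace and stop on an object; "grip_force" is the grip in N (left out, the last holds). Time passes only in rows, so rows that repeat a pose let the fingers close. It gives the time, the measured TCP pose, the force, the opening and the grip force at its end, in the units of the state.
- status.get_obs(): the state, without advancing time (a new reading comes with each control period).
- viewer.camera(name): name is "scene" or "top" or "wrist"; returns a dict with "pixels" (400x640x3 uint8, blue, green, red), "fx", "fy", "cx", "cy" (pixels), "pose" (4x4, takes a point from camera to world coordinates); the wrist camera has in their place "mount" (4x4, takes a point from camera to tool coordinates, whose origin is the TCP and whose axes are the flange's). Camera axes: x right, y down, z forward; pixel columns grow to the right and rows downward; lengths in m; the calibration is good to about 2 mm. A picture is of the moment at which its call begins: read the wrist's pose just before it. There is no depth.
- robot.hand_in(): hands the job in; it is judged then, once.
The state is a dict: "time": time; "q": joint angles; "joint_velocities": joint speeds; "joint_torque": joint torques, N m; "position": TCP position; "tool_rot": TCP orientation; "ft_force": force on the tool from outside, world axes, zero at the start; "moment": the same for the moment, N m; "grip_width": finger opening in m; "grip_force": force on a finger pad.
Only numpy, scipy, OpenCV 4.12 (cv2) and the standard library are available. Lean on these libraries where they do the work, as an engineer would, in place of code of your own. Each camera call takes 0.05 s, during which the arm holds its last target. There are 200 camera calls.

## Working session

There is one attempt and no reset: what is moved stays moved. The work goes in short steps, Python scripts to look and compute and a tool call to move; the robot and the scene stay as the last step left them, time stands still between calls to the robot, and variables do not carry over. Pictures are saved under pics/ and viewed, at most 10 in all, crops included, and the job is handed in when it is done.

Besides the shell and the picture viewer there is one more tool, called after "Call:" as a command line: name --argument value ..., lists and objects as JSON in quotes. arm_command: Moves the arm, as the interface text tells. Its arguments: {"type":"object","properties":{"delta_rot":{"type":"array","items":{"type":"array","items":{"type":"number"}}},"delta_pos":{"type":"array","items":{"type":"array","items":{"type":"number"}}},"gripper":{"type":"array","items":{"type":"number"}},"grip_force":{"type":"number"}},"required":["delta_rot","delta_pos","gripper"]}

```bash
ls && mkdir -p pics && python3 - <<'E'
from rig import status, viewer
import cv2,numpy as np
o=status.get_obs();print(o)
for n in ("scene","top"):
    c=viewer.camera(n);cv2.imwrite(f"pics/{n}1.png",c["pixels"])
    print(n,c["fx"],c["fy"],c["cx"],c["cy"],np.round(c["pose"],4).tolist())
    np.savez(f"{n}.npz",**{k:v for k,v in c.items()})
c=viewer.camera("wrist");print(np.round(c["mount"],4).tolist(),c["fx"],c["cx"],c["cy"])
E
```

```text
pics
{'time': 0.0, 'q': array([-1.43550680e+00,  5.28483223e-01,  1.43390591e+00, -2.31681819e-05,
        1.18137958e+00, -1.78510215e-01]), 'joint_velocities': array([ 0.00199221,  0.00024908,  0.00064741, -0.00082554, -0.00064231,
       -0.00157449]), 'joint_torque': array([ 6.29163223e-04, -4.40040779e+01, -1.76596177e+01,  6.33814163e-02,
        5.83352835e-02, -1.70624321e-04]), 'position': array([ 0.19283709, -0.59373679,  0.22156   ]), 'tool_rot': array([ 9.87715172e-01,  1.56261177e-01,  1.28013191e-05, -1.08800517e-03]), 'ft_force': array([-0.16338166, -0.50194942,  0.04000816]), 'moment': array([ 0.02510462,  0.02502793, -0.05027196]), 'grip_force': 0.0, 'grip_width': 0.08693853384493583}
scene 497.3545295102487 497.3545295102487 316.83180204519823 200.00036218777032 [[0.6906, 0.5135, -0.5093, 1.1974], [0.723, -0.5062, 0.4702, -0.547], [-0.0164, -0.6929, -0.7208, 0.9713], [0.0, 0.0, 0.0, 1.0]]
top 404.3535581211613 404.3535581211613 323.8027186368731 201.41394422018303 [[0.0171, -0.9798, 0.1991, 0.3796], [-0.9999, -0.0165, 0.0048, -0.0054], [-0.0014, -0.1992, -0.98, 1.2772], [0.0, 0.0, 0.0, 1.0]]
[[-0.0003, -0.9529, -0.3033, 0.0845], [1.0, -0.0004, 0.0001, 0.0003], [-0.0002, -0.3033, 0.9529, -0.1613], [0.0, 0.0, 0.0, 1.0]] 282.5773777981108 317.95323776375454 199.75705937097467
```

View pics/scene1.png

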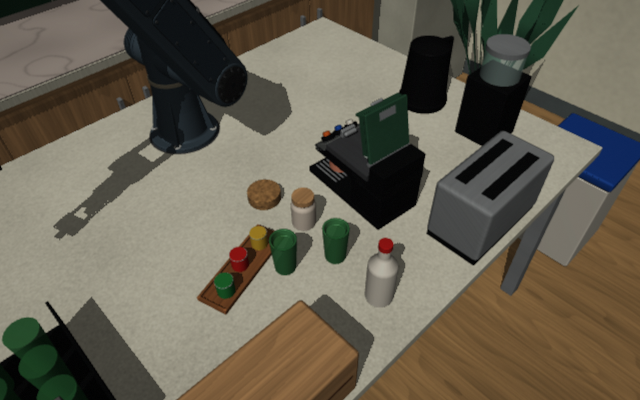

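View pics/top1.png

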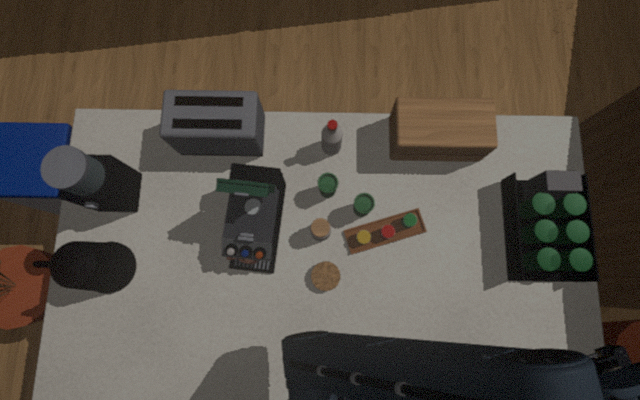

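Scene: the machine is at about (370,160), and the tray at (235,270) has green nearest, then red, then yellow. Top: machine at (255,215) with its front facing the robot (buttons at row ~252), and the green pod at (409,221). I'll enlarge both.

```bash
python3 - <<'E'
import cv2
a=cv2.imread("pics/top1.png")[155:285,205:435];a=cv2.convertScaleAbs(a,alpha=1.6)
cv2.imwrite("pics/topc.png",cv2.resize(a,None,fx=3.4,fy=3.4,interpolation=cv2.INTER_CUBIC))
a=cv2.imread("pics/scene1.png")[85:315,190:430];a=cv2.convertScaleAbs(a,alpha=1.6)
cv2.imwrite("pics/scenec.png",cv2.resize(a,None,fx=2.5,fy=2.5,interpolation=cv2.INTER_CUBIC))
E
```

```text
(no output)
```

View pics/topc.png

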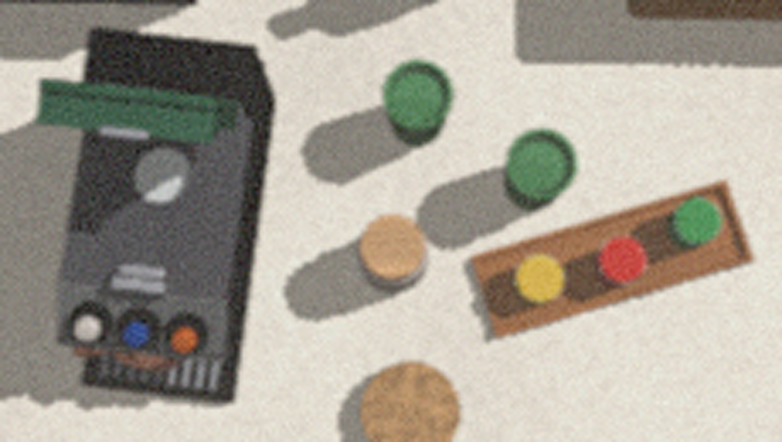

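View pics/scenec.png

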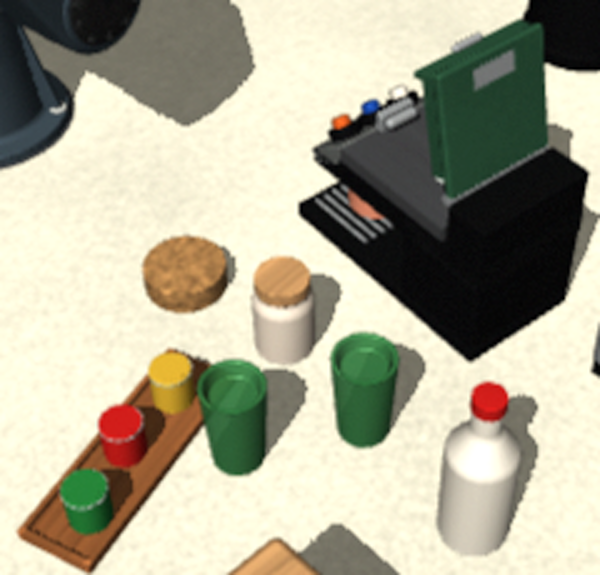

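Top crop: buttons white (88,327), blue (137,334), orange (184,340); well rim (162,175); pod tops green (698,221), red (623,260), yellow (541,279); glasses (417,92) and (541,162); jar (392,247). Scene crop: orange (341,122), blue (371,107), white (399,93); green pod top (85,489); lid top edge from (430,75) to (545,27).

```bash
cat > h.py <<'E'
import numpy as np
from scipy.spatial.transform import Rotation as R
C={n:np.load(n+".npz") for n in("top","scene")}
def ray(n,p,crop=True):
    c=C[n];s,ox,oy=(3.4,205,155) if n=="top" else (2.5,190,85)
    u=ox+(p[0]+.5)/s-.5; v=oy+(p[1]+.5)/s-.5
    T=c["pose"];d=T[:3,:3]@[(u-c["cx"])/c["fx"],(v-c["cy"])/c["fy"],1]
    return T[:3,3],d/np.linalg.norm(d)
def atz(n,p,z):
    o,d=ray(n,p);return o+d*(z-o[2])/d[2]
def tri(a,b):
    o1,d1=ray("top",a);o2,d2=ray("scene",b)
    s=np.linalg.lstsq(np.c_[d1,-d2],o2-o1,rcond=None)[0]
    p,q=o1+d1*s[0],o2+d2*s[1];return (p+q)/2,np.linalg.norm(p-q)
E
python3 - <<'E'
from h import *
np.set_printoptions(precision=4,suppress=True)
B={}
for n,a,b in(("white",(88,327),(399,93)),("blue",(137,334),(371,107)),("orange",(184,340),(341,122))):
    B[n],e=tri(a,b);print(n,B[n],e)
w=atz("top",(162,175),.150);print("well",w)
y=B["white"]-B["orange"];y[2]=0;print("spacing",np.linalg.norm(y)/2);y/=np.linalg.norm(y)
x=np.array([y[1],-y[0],0]);print("yaw by buttons",np.degrees(np.arctan2(x[1],x[0])))
d=w-B["blue"];print("yaw by well-blue",np.degrees(np.arctan2(d[1],d[0])),np.hypot(*d[:2]))
for n,t,s in(("green",(698,221),(85,489)),("red",(623,260),(122,420)),("yellow",(541,279),(170,368))):
    print(n,atz("top",t,.052),atz("scene",s,.052))
for n,t,z in(("ga",(417,92),.105),("gb",(541,162),.105),("jar",(392,247),.1),("coast",(410,410),.03)): print(n,atz("top",t,z))
for t in((484,338),(751,260),(727,182),(470,260)):print("tray corner",atz("top",t,.012))
for t in((85,387),(233,402)):print("front",atz("top",t,.02))
for t in((90,30),(252,46)):print("back",atz("top",t,.184))
for b in((430,75),(545,27),(487,50)):
    o,dd=ray("scene",b);h=w+.05*x;h[2]=.184;off={430:-.065,545:.065,487:0}[b[0]]
    s=((h-o)@y+off)/(dd@y);p=o+dd*s;r=p-h;print("lid",p,"r",np.hypot(r@x,r[2]),"ang",np.arctan2(r[2],-r@x))
E
```

```text
white [0.4642 0.2571 0.146 ] 0.0012333419420436586
blue [0.4597 0.2173 0.1461] 0.0005035146068735007
orange [0.4551 0.178  0.1454] 0.0010984168714760442
well [0.5916 0.2028 0.15  ]
spacing 0.03978756993744804
yaw by buttons -6.604650381719
yaw by well-blue -6.259510797006903 0.13265400089685167
green [ 0.576  -0.2642  0.052 ] [ 0.5816 -0.2666  0.052 ]
red [ 0.5395 -0.1962  0.052 ] [ 0.5429 -0.1956  0.052 ]
yellow [ 0.5212 -0.1227  0.052 ] [ 0.5248 -0.1234  0.052 ]
ga [ 0.678  -0.0091  0.105 ]
gb [ 0.6171 -0.1179  0.105 ]
jar [0.5412 0.0103 0.1   ]
coast [ 0.4045 -0.0076  0.03  ]
tray corner [ 0.4708 -0.0742  0.012 ]
tray corner [ 0.5468 -0.3207  0.012 ]
tray corner [ 0.6198 -0.3007  0.012 ]
tray corner [ 0.5424 -0.0609  0.012 ]
front [0.4201 0.2862 0.02  ]
front [0.4091 0.152  0.02  ]
back [0.7063 0.2625 0.184 ]
back [0.6948 0.1279 0.184 ]
lid [0.6108 0.1352 0.3097] r 0.12780840738237423 ang 1.388767939606076
lid [0.6361 0.2631 0.3103] r 0.12691270519726494 ang 1.4703787143705342
lid [0.6213 0.1994 0.3093] r 0.12691945659937595 ang 1.4116976651082327
```

Everything agrees with the given sizes: button spacing 39.8 mm, front to well 178 of 180 mm, well to back 109 of 110 mm. Machine yaw is about -6.4°, the well is at (0.592, 0.203), the green pod at (0.578, -0.265), and the lid at about 1.34 rad. I'll write a target helper and move.

```bash
cat >> h.py <<'E'
from rig import status
W=np.array([.5918,.2028,.134]);YAW=-6.4
def axes(az,tilt,flip=True):
    a,b=np.radians(tilt),np.radians(az);t=np.array([np.cos(b),np.sin(b),0]);k=np.array([0,0,1.])
    z=np.sin(a)*t-np.cos(a)*k; x=(np.cos(a)*t+np.sin(a)*k)*(-1 if flip else 1)
    return np.c_[x,np.cross(z,x),z]
def mach(x,y,z):
    b=np.radians(YAW);X=np.array([np.cos(b),np.sin(b),0]);Y=np.array([-np.sin(b),np.cos(b),0])
    return W*[1,1,0]+(x-.02)*X+y*Y+np.array([0,0,z])
def delta(p,M=None,p0=None):
    o=status.get_obs();M0=R.from_quat(o["tool_rot"]).as_matrix();p0=o["position"] if p0 is None else p0
    if M is None:M=M0
    print("to",np.round(p,4),"dpos",np.round(M0.T@(p-p0),4).tolist(),"drot",np.round(R.from_matrix(M0.T@M).as_rotvec(degrees=True),2).tolist(),
      "| q",np.round(o["q"],2),"F",np.round(o["ft_force"],1),"t",round(o["time"],2))
E
python3 - <<'E'
from h import *
P=np.array([.578,-.265,.047]);M=axes(17,38);T=P+.019*M[:,2]
delta(T+[0,0,.1],M)
E
```

```text
to [ 0.5892 -0.2616  0.132 ] dpos [0.4795, -0.1936, 0.0902] drot [-58.29, -0.64, -169.35] | q [-1.44  0.53  1.43 -0.    1.18 -0.18] F [ 0.7 -0.1  0.3] t 0.15
```

Call:
arm_command --delta_rot '[[0,0,0],[0,0,0],[0,0,0],[0,0,-20],[0,0,-40],[0,0,-60],[0,0,-80],[0,0,-80],[0,0,-80],[0,0,-80],[0,0,-80],[0,0,-80]]' --delta_pos '[[0.48,-0.194,0.05],[0.48,-0.194,0.05],[0.48,-0.194,0.05],[0.48,-0.194,0.05],[0.48,-0.194,0.05],[0.48,-0.194,0.05],[0.48,-0.194,0.05],[0.48,-0.194,0.05],[0.48,-0.194,0.05],[0.48,-0.194,0.05],[0.48,-0.194,0.05],[0.48,-0.194,0.05]]' --gripper '[-0.4,-0.4,-0.4,-0.4,-0.4,-0.4,-0.4,-0.4,-0.4,-0.4,-0.4,-0.4]' --grip_force 15

```text
time: 1.15
position: [0.5754, -0.2729, 0.174]
tool_rot: [0.75, 0.661, -0.0, -0.0]
ft_force: [1.2, -0.9, 0.3]
grip_width: 0.061
grip_force: 0.0
```

```bash
python3 - <<'E'
from h import *
P=np.array([.578,-.265,.047]);M=axes(17,38);T=P+.019*M[:,2]
delta(T+[0,0,.1],M)
E
```

```text
to [ 0.5892 -0.2616  0.132 ] dpos [0.0129, 0.0123, 0.042] drot [-37.66, -24.4, -109.36] | q [-0.62  0.6   1.45 -0.    1.1  -0.49] F [ 1.2 -0.9  0.3] t 1.15
```

Call:
arm_command --delta_rot '[[0,0,-20],[0,0,-40],[0,0,-60],[0,0,-80],[0,0,-80],[0,0,-80],[0,0,-80],[0,0,-80],[0,0,-80],[0,0,-80],[0,0,-80],[0,0,-80]]' --delta_pos '[[0,0,0],[0,0,0],[0,0,0],[0,0,0],[0,0,0],[0,0,0],[0,0,0],[0,0,0],[0,0,0],[0,0,0],[0,0,0],[0,0,0]]' --gripper '[-0.4,-0.4,-0.4,-0.4,-0.4,-0.4,-0.4,-0.4,-0.4,-0.4,-0.4,-0.4]'

```text
time: 2.15
position: [0.5741, -0.2745, 0.1741]
tool_rot: [0.151, 0.989, 0.0, -0.0]
ft_force: [1.1, -0.7, 0.2]
grip_width: 0.0605
grip_force: 0.0
```

```bash
python3 - <<'E'
from h import *
P=np.array([.578,-.265,.047]);M=axes(17,38);T=P+.019*M[:,2]
delta(T+[0,0,.08],M)
E
```

```text
to [ 0.5892 -0.2616  0.112 ] dpos [-0.0106, 0.0169, 0.0621] drot [-11.38, -36.87, -33.12] | q [-0.62  0.6   1.45 -0.    1.1  -1.89] F [ 1.1 -0.7  0.2] t 2.15
```

Call:
arm_command --delta_rot '[[-11.4,-36.9,-33.1],[-11.4,-36.9,-33.1],[-11.4,-36.9,-33.1],[-11.4,-36.9,-33.1],[-11.4,-36.9,-33.1],[-11.4,-36.9,-33.1],[-11.4,-36.9,-33.1],[-11.4,-36.9,-33.1],[-11.4,-36.9,-33.1]]' --delta_pos '[[-0.0106,0.0169,0.062],[-0.0106,0.0169,0.062],[-0.0106,0.0169,0.062],[-0.0106,0.0169,0.062],[-0.0106,0.0169,0.062],[-0.0106,0.0169,0.062],[-0.0106,0.0169,0.062],[-0.0106,0.0169,0.062],[-0.0106,0.0169,0.062]]' --gripper '[-0.4,-0.4,-0.4,-0.4,-0.4,-0.4,-0.4,-0.4,-0.4]'

```text
time: 2.9
position: [0.6376, -0.2463, 0.1522]
tool_rot: [-0.083, 0.97, 0.029, 0.225]
ft_force: [0.9, 0.4, -0.7]
grip_width: 0.061
grip_force: 0.0
```

```bash
cat >> h.py <<'E'
def wrist(name):
    from rig import viewer; import cv2
    o=status.get_obs();c=viewer.camera("wrist");cv2.imwrite("pics/"+name+".png",c["pixels"])
    T=np.eye(4);T[:3,:3]=R.from_quat(o["tool_rot"]).as_matrix();T[:3,3]=o["position"]
    np.savez(name+".npz",T=T@c["mount"],f=c["fx"],cx=c["cx"],cy=c["cy"])
def wz(name,p,z):
    c=np.load(name+".npz");T=c["T"];d=T[:3,:3]@[(p[0]-c["cx"])/c["f"],(p[1]-c["cy"])/c["f"],1]
    return T[:3,3]+d*(z-T[2,3])/d[2]
def wproj(name,P):
    c=np.load(name+".npz");p=np.linalg.inv(c["T"])@np.r_[P,1];return p[:2]/p[2]*c["f"]+[c["cx"],c["cy"]]
E
python3 - <<'E'
from h import *
P=np.array([.578,-.265,.047]);M=axes(17,38);T=P+.019*M[:,2]
delta(T,M)
wrist("w1");print(wproj("w1",[.578,-.265,.052]))
E
```

```text
to [ 0.5892 -0.2616  0.032 ] dpos [0.0982, -0.0089, 0.0854] drot [-2.76, -11.67, -6.5] | q [-0.69  0.6   1.65  0.58  0.69 -2.85] F [ 0.9  0.4 -0.7] t 2.9
[304.82103261  86.8947874 ]
```

View pics/w1.png

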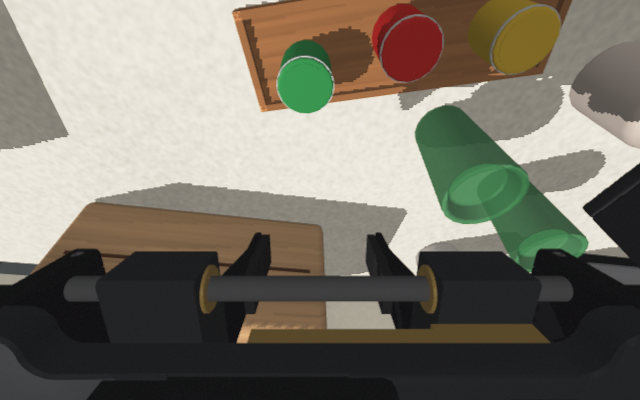

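The green pod's top is at (305,84), against (305,87) predicted, so its position is confirmed. Joint 6 is at its limit at this yaw, so I'll use a yaw of -12° at the pod.

```bash
python3 - <<'E'
from h import *
P=np.array([.579,-.265,.047]);M=axes(-12,38);T=P+.019*M[:,2]
delta(T+[0,0,.08],M)
E
```

```text
to [ 0.5904 -0.2674  0.112 ] dpos [0.0645, -0.0133, 0.014] drot [12.66, -11.67, 18.19] | q [-0.69  0.6   1.65  0.58  0.69 -2.85] F [ 1.3 -0.8  0.6] t 2.95
```

Call:
arm_command --delta_rot '[[12.7,-11.7,18.2],[12.7,-11.7,18.2],[12.7,-11.7,18.2],[12.7,-11.7,18.2],[12.7,-11.7,18.2],[12.7,-11.7,18.2],[12.7,-11.7,18.2]]' --delta_pos '[[0.0645,-0.0133,0.014],[0.0645,-0.0133,0.014],[0.0645,-0.0133,0.014],[0.0645,-0.0133,0.014],[0.0645,-0.0133,0.014],[0.0645,-0.0133,0.014],[0.0645,-0.0133,0.014]]' --gripper '[-0.4,-0.4,-0.4,-0.4,-0.4,-0.4,-0.4]'

```text
time: 3.53
position: [0.6173, -0.2668, 0.1443]
tool_rot: [0.11, 0.951, -0.037, 0.286]
ft_force: [0.4, 0.2, -0.2]
grip_width: 0.0611
grip_force: 0.0
```

```bash
python3 - <<'E'
from h import *
P=np.array([.579,-.265,.047]);M=axes(-12,38);T=P+.019*M[:,2]
delta(T,M)
E
```

```text
to [ 0.5904 -0.2674  0.032 ] dpos [0.0836, -0.006, 0.0793] drot [-1.09, -4.5, -0.79] | q [-0.68  0.58  1.84  0.92  0.3  -2.85] F [ 0.4  0.2 -0.2] t 3.53
```

Joint 6 is still at its limit, because the tool lies nearly along the forearm at this tilt. I'll fit a quick kinematic model from the recorded states to choose the wrist branch.

```bash
cat > k.py <<'E'
import numpy as np
from scipy.optimize import least_squares
from scipy.spatial.transform import Rotation as R
from h import *
LO=np.array([-3.08,-.75,.22,-1.43,0,-2.85]);HI=np.array([3.08,2.2,2.44,4.57,2.65,2.85])
o=status.get_obs()
D=[([-1.4355,.5285,1.4339,0,1.1814,-.1785],[.19284,-.59374,.22156],None),
([-.62,.6,1.45,0,1.1,-.49],[.5754,-.2729,.174],None),([-.62,.6,1.45,0,1.1,-1.89],[.5741,-.2745,.1741],None),
([-.69,.6,1.65,.58,.69,-2.85],[.6376,-.2463,.1522],[-.083,.97,.029,.225]),(o["q"],o["position"],o["tool_rot"])]
rz=lambda a:R.from_euler('z',a);ry=lambda a:R.from_euler('y',a)
def fk(q,c,s):
    A=rz(q[0]);p=A.apply([c[0],c[1],c[2]]);A=A*ry(q[1]);p=p+A.apply([0,0,c[3]]);A=A*ry(q[2]);p=p+A.apply([c[4],0,c[5]])
    A=A*rz(s*q[3])*ry(q[4]);p=p+A.apply([0,0,c[6]]);return p,A*rz(q[5]+np.pi/2)
def fit(s):
    c0=np.array([0,.11,.3,.35,0,.35,.3])
    f=lambda c:np.concatenate([fk(q,c,s)[0]-p for q,p,_ in D]+[.02*(c-c0)])
    r=least_squares(f,c0);e=f(r.x)[:15].reshape(-1,3)
    return r.x,np.abs(e).max(),[np.degrees((fk(q,r.x,s)[1].inv()*R.from_quat(t)).magnitude()) for q,p,t in D if t is not None]
def ik(p,M,c,s,n=40):
    rng=np.random.default_rng(0);out=[]
    for _ in range(n):
        g=LO+(HI-LO)*rng.random(6);g[0]=np.arctan2(p[1],p[0])-.2
        def f(q):
            a,A=fk(q,c,s);return np.r_[(a-p)*5,(A.inv()*R.from_matrix(M)).as_rotvec()]
        r=least_squares(f,g,bounds=(LO,HI))
        if r.cost<1e-7 and not any(np.abs(r.x-x).max()<.05 for x in out):out.append(r.x)
    return out
E
python3 - <<'E'
from k import *
best=None
for s in(1,-1):
    c,e,a=fit(s);print(s,np.round(c,3),e,a)
    if best is None or a[-1]<best[2]:best=(c,s,a[-1])
c,s,_=best;np.savez("kin.npz",c=c,s=s)
for n,P,azs in(("pod",np.array([.579,-.265,.047]),(17,-12)),("well",W+[0,0,.041],(-6.4,))):
  for az in azs:
    for fl in(0,1):
      M=axes(az,38,fl)
      for q in ik(P+.019*M[:,2],M,c,s):print(n,az,"flip",fl,np.round(q,2))
E
```

```text
1 [0.013 0.112 0.275 0.572 0.108 0.387 0.299] 0.0016827654222757449 [np.float64(0.47809312955889144), np.float64(2.0751824490123237e-14)]
-1 [ 0.565  0.117 -0.56   0.162 -0.316 -0.185 -0.25 ] 0.028525355314964224 [np.float64(66.58809111070354), np.float64(105.12011831033303)]
pod 17 flip 0 [-0.87  0.83  1.85  1.34  0.62 -0.79]
pod 17 flip 1 [-0.87  0.83  1.85  1.34  0.62  2.35]
pod -12 flip 0 [-0.75  0.81  1.98  2.2   0.4  -1.11]
pod -12 flip 1 [-0.75  0.81  1.98  2.2   0.4   2.03]
well -6.4 flip 1 [ 0.25  0.54  1.93 -1.39  0.22  0.1 ]
```

```bash
python3 - <<'E'
from k import *
k=np.load("kin.npz");c,s=k["c"],int(k["s"])
for n,P,azs in(("pod",np.array([.579,-.265,.047]),(-30,)),("well",W+[0,0,.041],(-6.4,0,6,12)),("hover",W+[0,0,.091],(-6.4,0,6,12))):
  for az in azs:
   for ti in(36,40):
    for fl in(0,1):
      M=axes(az,ti,fl)
      for q in ik(P+.019*M[:,2],M,c,s,15):print(n,az,ti,"flip",fl,np.round(q,2))
E
```

```text
pod -30 36 flip 0 [-0.63  0.8   1.98  2.89  0.27 -1.42]
pod -30 36 flip 1 [-0.63  0.8   1.98  2.89  0.27  1.72]
pod -30 40 flip 0 [-0.64  0.83  2.01  2.95  0.4  -1.48]
pod -30 40 flip 1 [-0.64  0.83  2.01  2.95  0.4   1.66]
well -6.4 36 flip 1 [ 0.24  0.53  1.91 -1.13  0.23 -0.16]
well 0 36 flip 0 [ 0.21  0.53  1.93 -1.08  0.14  2.81]
well 0 36 flip 1 [ 0.21  0.53  1.93 -1.08  0.14 -0.33]
well 0 40 flip 0 [ 0.21  0.54  1.97  4.31  0.15 -2.57]
well 0 40 flip 1 [0.21 0.54 1.97 4.31 0.15 0.57]
well 6 36 flip 0 [ 0.17  0.52  1.95 -0.68  0.06  2.3 ]
well 6 36 flip 1 [ 0.17  0.52  1.95 -0.68  0.06 -0.84]
well 6 40 flip 0 [ 0.17  0.53  1.99  3.62  0.09 -2.  ]
well 6 40 flip 1 [0.17 0.53 1.99 3.62 0.09 1.14]
well 12 36 flip 0 [0.13 0.52 1.96 0.86 0.06 0.64]
well 12 36 flip 1 [ 0.13  0.52  1.96  0.86  0.06 -2.5 ]
well 12 40 flip 0 [ 0.13  0.53  2.    2.6   0.1  -1.09]
well 12 40 flip 1 [0.13 0.53 2.   2.6  0.1  2.05]
hover -6.4 36 flip 0 [ 0.24  0.44  1.87 -0.74  0.31  2.57]
hover -6.4 36 flip 1 [ 0.24  0.44  1.87 -0.74  0.31 -0.57]
hover -6.4 40 flip 1 [ 0.25  0.45  1.91 -1.11  0.26 -0.18]
hover 0 36 flip 0 [ 0.21  0.43  1.89 -0.54  0.23  2.27]
hover 0 36 flip 1 [ 0.21  0.43  1.89 -0.54  0.23 -0.87]
hover 0 40 flip 0 [ 0.21  0.44  1.94 -1.04  0.16  2.77]
hover 0 40 flip 1 [ 0.21  0.44  1.94 -1.04  0.16 -0.37]
hover 6 36 flip 0 [ 0.17  0.42  1.91 -0.2   0.19  1.82]
hover 6 36 flip 1 [ 0.17  0.42  1.91 -0.2   0.19 -1.32]
hover 6 40 flip 0 [ 0.17  0.43  1.95 -0.61  0.07  2.23]
hover 6 40 flip 1 [ 0.17  0.43  1.95 -0.61  0.07 -0.92]
hover 12 36 flip 0 [0.13 0.42 1.92 0.26 0.18 1.25]
hover 12 36 flip 1 [ 0.13  0.42  1.92  0.26  0.18 -1.89]
hover 12 40 flip 0 [0.13 0.43 1.96 0.77 0.08 0.74]
hover 12 40 flip 1 [ 0.13  0.43  1.96  0.77  0.08 -2.4 ]
```

```bash
cat >> k.py <<'E'
def step(q0,p,M,c,s):
    def f(q):
        a,A=fk(q,c,s);return np.r_[(a-p)*5,(A.inv()*R.from_matrix(M)).as_rotvec(),1e-4*(q-q0)]
    r=least_squares(f,np.clip(q0,LO+1e-6,HI-1e-6),bounds=(LO,HI));return r.x,np.linalg.norm(f(r.x)[:6])
E
python3 - <<'E'
from k import *
k=np.load("kin.npz");c,s=k["c"],int(k["s"])
G=np.array([.579,-.265,.047]);ti=36
for az in range(-180,180,30):
  M=axes(az,ti,1)
  for q in ik(G+.019*M[:,2],M,c,s,10):
    for end in (-6.4,) :
      ad=[end-az] ; ad+= [ad[0]+360 if ad[0]<0 else ad[0]-360]
      for da in ad:
        if abs(da)>200: continue
        x=q.copy();bad=0;mx=0;n=60;st=0
        for i in range(1,n+1):
            u=i/n
            if u<.2: P=G+[0,0,.2*u/.2];b=az
            elif u<.8: v=(u-.2)/.6;P=(G+[0,0,.2])*(1-v)+(W+[0,0,.2])*v;b=az+da*v
            else: P=W+[0,0,.2-.159*(u-.8)/.2];b=end
            Mi=axes(b,ti,1);y,e=step(x,P+.019*Mi[:,2],Mi,c,s);bad=max(bad,e);j=np.abs(y-x).max()
            mx=max(mx,j);x=y
        print(az,da,"q",np.round(q,2),"end",np.round(x,2),"err",round(bad,3),"maxstep",round(mx,2))
E
```

```text
-180 173.6 q [-0.48  1.04  1.07 -0.28  1.6   1.16] end [ 0.24  0.53  1.91 -1.13  0.23 -0.16] err 0.0 maxstep 0.13
-180 -186.4 q [-0.48  1.04  1.07 -0.28  1.6   1.16] end [0.14 0.52 1.97 2.27 0.   2.64] err 0.309 maxstep 0.21
-150 143.6 q [-0.4   0.99  1.22 -0.5   1.37  0.86] end [ 0.24  0.53  1.91 -1.13  0.23 -0.16] err 0.0 maxstep 0.13
-120 113.6 q [-0.35  0.92  1.44 -0.73  1.05  0.64] end [ 0.24  0.53  1.91 -1.13  0.23 -0.16] err 0.0 maxstep 0.13
-90 83.6 q [-0.36  0.85  1.68 -1.08  0.67  0.53] end [ 0.24  0.53  1.91 -1.13  0.23 -0.16] err 0.0 maxstep 0.13
-60 53.6 q [-0.46  0.81  1.88  4.45  0.34  0.77] end [0.23 0.55 1.96 4.57 0.19 0.42] err 0.293 maxstep 0.1
-30 23.6 q [-0.63  0.8   1.98  2.89  0.27  1.72] end [0.14 0.52 1.97 2.34 0.   2.57] err 0.309 maxstep 0.5
0 -6.4 q [-0.8   0.81  1.93  1.7   0.44  2.31] end [0.14 0.52 1.97 2.61 0.   2.3 ] err 0.309 maxstep 0.55
30 -36.4 q [-0.87  0.83  1.75  1.04  0.73  2.45] end [0.14 0.52 1.97 2.28 0.   2.63] err 0.309 maxstep 0.22
60 -66.4 q [-0.86  0.89  1.52  0.68  1.07  2.36] end [0.14 0.52 1.97 2.62 0.   2.29] err 0.309 maxstep 0.56
90 -96.4 q [-0.79  0.96  1.29  0.43  1.38  2.16] end [0.14 0.52 1.97 2.29 0.   2.63] err 0.309 maxstep 0.22
120 -126.4 q [-0.7   1.02  1.11  0.2   1.6   1.87] end [0.14 0.52 1.97 2.33 0.   2.58] err 0.309 maxstep 0.27
150 -156.4 q [-0.59  1.05  1.03 -0.04  1.68  1.51] end [0.14 0.52 1.97 2.35 0.   2.56] err 0.309 maxstep 0.29
```

The model fits to 2 mm. Best branch: grasp with the gripper body leaning away from the robot (az 180, flipped), then yaw 174° in transit. First I go back upright.

```bash
python3 - <<'E'
from h import *
p=np.array([.56,-.28,.22])
delta(p,axes(-12,0))
E
```

```text
to [ 0.56 -0.28  0.22] dpos [0.0022, -0.0265, -0.0921] drot [-0.78, 33.5, -1.12] | q [-0.68  0.58  1.84  0.92  0.3  -2.85] F [ 0.4  0.2 -0.2] t 3.53
```

Call:
arm_command --delta_rot '[[0,33.5,0],[0,33.5,0],[0,33.5,0],[0,33.5,0],[0,33.5,0],[0,33.5,0],[0,33.5,0]]' --delta_pos '[[0.002,-0.0265,-0.092],[0.002,-0.0265,-0.092],[0.002,-0.0265,-0.092],[0.002,-0.0265,-0.092],[0.002,-0.0265,-0.092],[0.002,-0.0265,-0.092],[0.002,-0.0265,-0.092]]' --gripper '[-0.4,-0.4,-0.4,-0.4,-0.4,-0.4,-0.4]'

```text
time: 4.12
position: [0.5622, -0.2828, 0.2225]
tool_rot: [0.117, 0.993, -0.006, -0.0]
ft_force: [0.5, -0.6, -0.7]
grip_width: 0.0609
grip_force: 0.0
```

```bash
python3 - <<'E'
from h import *
delta(np.array([.56,-.28,.22]),axes(-92,0))
E
```

```text
to [ 0.56 -0.28  0.22] dpos [0.0028, 0.0022, 0.0025] drot [-0.52, 0.51, 78.55] | q [-0.64  0.53  1.42 -0.01  1.18 -1.97] F [ 0.5 -0.6 -0.7] t 4.12
```

Call:
arm_command --delta_rot '[[0,0,40],[0,0,78],[0,0,78],[0,0,78],[0,0,78],[0,0,78],[0,0,78],[0,0,78],[0,0,78],[0,0,78],[0,0,78],[0,0,78]]' --delta_pos '[[0,0,0],[0,0,0],[0,0,0],[0,0,0],[0,0,0],[0,0,0],[0,0,0],[0,0,0],[0,0,0],[0,0,0],[0,0,0],[0,0,0]]' --gripper '[-0.4,-0.4,-0.4,-0.4,-0.4,-0.4,-0.4,-0.4,-0.4,-0.4,-0.4,-0.4]'

```text
time: 5.12
position: [0.5596, -0.2807, 0.2198]
tool_rot: [0.716, 0.698, -0.003, 0.002]
ft_force: [0.7, -0.7, 0.4]
grip_width: 0.0609
grip_force: 0.0
```

```bash
python3 - <<'E'
from h import *
M=axes(-180,36);T=np.array([.579,-.265,.047])+.019*M[:,2]
delta(T+[0,0,.08],M)
E
```

```text
to [ 0.5678 -0.265   0.1116] dpos [0.0167, 0.008, 0.108] drot [27.91, -28.03, 85.21] | q [-0.64  0.53  1.43 -0.01  1.17 -0.61] F [ 0.7 -0.7  0.4] t 5.12
```

Call:
arm_command --delta_rot '[[27.9,-28,85.2],[27.9,-28,85.2],[27.9,-28,85.2],[27.9,-28,85.2],[27.9,-28,85.2],[27.9,-28,85.2],[27.9,-28,85.2],[27.9,-28,85.2],[27.9,-28,85.2],[27.9,-28,85.2],[27.9,-28,85.2],[27.9,-28,85.2]]' --delta_pos '[[0.017,0.008,0.08],[0.017,0.008,0.08],[0.017,0.008,0.08],[0.017,0.008,0.08],[0.017,0.008,0.08],[0.017,0.008,0.08],[0.017,0.008,0.08],[0.017,0.008,0.08],[0.017,0.008,0.08],[0.017,0.008,0.08],[0.017,0.008,0.08],[0.017,0.008,0.08]]' --gripper '[-0.4,-0.4,-0.4,-0.4,-0.4,-0.4,-0.4,-0.4,-0.4,-0.4,-0.4,-0.4]'

```text
time: 6.12
position: [0.5683, -0.2637, 0.1396]
tool_rot: [0.955, 0.066, -0.289, 0.0]
ft_force: [-1.4, 0.1, -0.5]
grip_width: 0.061
grip_force: 0.0
```

```bash
python3 - <<'E'
from h import *
M=axes(-180,36);T=np.array([.579,-.265,.047])+.019*M[:,2]
delta(T+[0,0,.07],M)
delta(T,M)
E
```

```text
to [ 0.5678 -0.265   0.1016] dpos [0.0204, 0.0027, 0.032] drot [2.37, -2.32, 7.25] | q [-0.47  0.88  1.08 -0.29  1.69  1.  ] F [-1.4  0.1 -0.5] t 6.12
to [ 0.5678 -0.265   0.0316] dpos [0.059, 0.0054, 0.0903] drot [2.37, -2.32, 7.25] | q [-0.47  0.88  1.08 -0.29  1.69  1.  ] F [-1.4  0.1 -0.5] t 6.12
```

Call:
arm_command --delta_rot '[[2.4,-2.3,7.2],[2.4,-2.3,7.2],[2.4,-2.3,7.2],[2.4,-2.3,7.2],[2.4,-2.3,7.2]]' --delta_pos '[[0.02,0.003,0.032],[0.02,0.003,0.032],[0.02,0.003,0.032],[0.02,0.003,0.032],[0.02,0.003,0.032]]' --gripper '[-0.4,-0.4,-0.4,-0.4,-0.4]'

```text
time: 6.53
position: [0.5681, -0.2655, 0.1048]
tool_rot: [0.952, 0.002, -0.306, 0.0]
ft_force: [-0.6, 0.6, 0.7]
grip_width: 0.061
grip_force: 0.0
```

```bash
python3 - <<'E'
from h import *
M=axes(-180,36);T=np.array([.579,-.265,.047])+.019*M[:,2]
delta(T,M)
E
```

```text
to [ 0.5678 -0.265   0.0316] dpos [0.0424, -0.0005, 0.0596] drot [0.12, -0.35, 0.25] | q [-0.48  0.94  1.06 -0.28  1.7   1.13] F [-0.6  0.6  0.7] t 6.53
```

Call:
arm_command --delta_rot '[[0,0,0],[0,0,0],[0,0,0],[0,0,0],[0,0,0],[0,0,0],[0,0,0],[0,0,0],[0,0,0]]' --delta_pos '[[0.0105,0,0.015],[0.021,0,0.03],[0.032,0,0.045],[0.042,0,0.059],[0.042,0,0.059],[0.042,0,0.059],[0.042,0,0.059],[0.042,0,0.059],[0.042,0,0.059]]' --gripper '[-0.4,-0.4,-0.4,-0.4,-0.4,-0.4,1,1,1]' --grip_force 15

```text
time: 7.28
position: [0.5675, -0.2654, 0.0306]
tool_rot: [0.952, 0.001, -0.307, -0.0]
ft_force: [-1.0, -0.5, 0.3]
grip_width: 0.0481
grip_force: 0.0
```

```bash
python3 - <<'E'
from h import *
M=axes(-180,36);o=status.get_obs();print(o["position"],o["grip_width"],o["grip_force"])
delta(o["position"]+[0,0,.2])
E
```

```text
[ 0.56751668 -0.26535767  0.03059009] 0.04812926613005415 0.0
to [ 0.5675 -0.2654  0.2306] dpos [-0.1168, -0.0002, -0.1623] drot [0.0, 0.0, 0.0] | q [-0.48  1.03  1.07 -0.28  1.6   1.16] F [-1.  -0.5  0.3] t 7.28
```

Close fully, then lift.

Call:
arm_command --delta_rot '[[0,0,0],[0,0,0],[0,0,0],[0,0,0],[0,0,0],[0,0,0],[0,0,0],[0,0,0],[0,0,0],[0,0,0],[0,0,0],[0,0,0]]' --delta_pos '[[0,0,0],[0,0,0],[0,0,0],[0,0,0],[-0.006,0,-0.008],[-0.02,0,-0.027],[-0.04,0,-0.055],[-0.06,0,-0.083],[-0.08,0,-0.11],[-0.1,0,-0.138],[-0.117,0,-0.162],[-0.117,0,-0.162]]' --gripper '[1,1,1,1,1,1,1,1,1,1,1,1]' --grip_force 15

```text
time: 8.28
position: [0.5692, -0.2667, 0.2369]
tool_rot: [0.953, 0.0, -0.303, 0.003]
ft_force: [0.9, 0.4, -0.1]
grip_width: 0.0415
grip_force: 15.0
```

```bash
python3 - <<'E'
from h import *
# waypoint plan: grasp point height .28, yaw in two steps
for az in(-110,):
    M=axes(az,36);delta(np.array([.55,-.15,.29])+.019*M[:,2],M)
wrist("w2")
E
```

```text
to [ 0.5462 -0.1605  0.2746] dpos [-0.0406, -0.1061, -0.0181] drot [-40.51, -0.5, -56.92] | q [-0.48  0.81  0.98 -0.29  1.9   1.07] F [ 0.9  0.4 -0.1] t 8.28
```

View pics/w2.png

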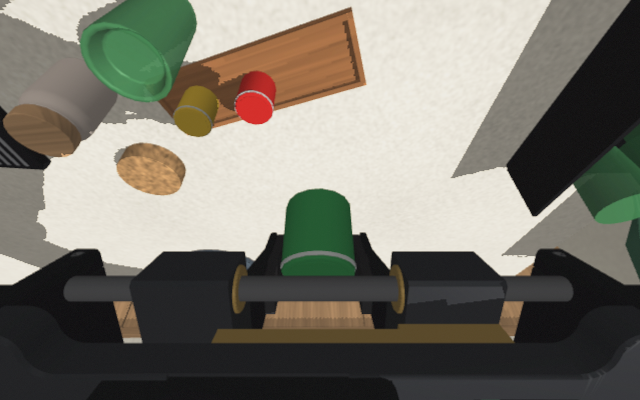

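Pod is held squarely at (320,235); red and yellow are undisturbed. Transit in stages.

Call:
arm_command --delta_rot '[[-40.5,0,-56.9],[-40.5,0,-56.9],[-40.5,0,-56.9],[-40.5,0,-56.9],[-40.5,0,-56.9],[-40.5,0,-56.9],[-40.5,0,-56.9],[-40.5,0,-56.9],[-40.5,0,-56.9],[-40.5,0,-56.9],[-40.5,0,-56.9],[-40.5,0,-56.9]]' --delta_pos '[[-0.041,-0.106,-0.018],[-0.041,-0.106,-0.018],[-0.041,-0.106,-0.018],[-0.041,-0.106,-0.018],[-0.041,-0.106,-0.018],[-0.041,-0.106,-0.018],[-0.041,-0.106,-0.018],[-0.041,-0.106,-0.018],[-0.041,-0.106,-0.018],[-0.041,-0.106,-0.018],[-0.041,-0.106,-0.018],[-0.041,-0.106,-0.018]]' --gripper '[1,1,1,1,1,1,1,1,1,1,1,1]'

```text
time: 9.33
position: [0.5428, -0.159, 0.2674]
tool_rot: [0.78, 0.547, -0.252, 0.171]
ft_force: [0.2, 0.8, -0.0]
grip_width: 0.0419
grip_force: 15.0
```

```bash
python3 - <<'E'
from h import *
M=axes(-50,36);delta(np.array([.50,.05,.29])+.019*M[:,2],M)
E
```

```text
to [0.5072 0.0414 0.2746] dpos [0.1397, -0.1024, -0.1072] drot [-35.49, -0.75, -48.51] | q [-0.17  0.51  1.49 -0.63  1.32  0.39] F [ 0.2  0.8 -0. ] t 9.33
```

Call:
arm_command --delta_rot '[[-35.5,-0.7,-48.5],[-35.5,-0.7,-48.5],[-35.5,-0.7,-48.5],[-35.5,-0.7,-48.5],[-35.5,-0.7,-48.5],[-35.5,-0.7,-48.5],[-35.5,-0.7,-48.5],[-35.5,-0.7,-48.5],[-35.5,-0.7,-48.5],[-35.5,-0.7,-48.5]]' --delta_pos '[[0.14,-0.102,-0.107],[0.14,-0.102,-0.107],[0.14,-0.102,-0.107],[0.14,-0.102,-0.107],[0.14,-0.102,-0.107],[0.14,-0.102,-0.107],[0.14,-0.102,-0.107],[0.14,-0.102,-0.107],[0.14,-0.102,-0.107],[0.14,-0.102,-0.107]]' --gripper '[1,1,1,1,1,1,1,1,1,1]'

```text
time: 10.17
position: [0.5073, 0.04, 0.2743]
tool_rot: [0.402, 0.862, -0.131, 0.28]
ft_force: [0.8, -0.1, -0.8]
grip_width: 0.0415
grip_force: 15.0
```

```bash
python3 - <<'E'
from h import *
M=axes(-6.4,36);delta(mach(-.06,0,.26)+.019*M[:,2],M)
E
```

```text
to [0.5234 0.2105 0.2446] dpos [0.1148, 0.1218, -0.0466] drot [-25.63, 0.01, -35.32] | q [ 0.16  0.28  1.91 -0.8   0.78  0.  ] F [ 0.8 -0.1 -0.8] t 10.17
```

Call:
arm_command --delta_rot '[[-25.6,0,-35.3],[-25.6,0,-35.3],[-25.6,0,-35.3],[-25.6,0,-35.3],[-25.6,0,-35.3],[-25.6,0,-35.3],[-25.6,0,-35.3],[-25.6,0,-35.3]]' --delta_pos '[[0.115,0.122,-0.047],[0.115,0.122,-0.047],[0.115,0.122,-0.047],[0.115,0.122,-0.047],[0.115,0.122,-0.047],[0.115,0.122,-0.047],[0.115,0.122,-0.047],[0.115,0.122,-0.047]]' --gripper '[1,1,1,1,1,1,1,1]'

```text
time: 10.83
position: [0.5249, 0.2109, 0.2447]
tool_rot: [0.054, 0.949, -0.018, 0.309]
ft_force: [-0.4, -0.9, 0.4]
grip_width: 0.0418
grip_force: 15.0
```

```bash
python3 - <<'E'
from h import *
M=axes(-6.4,36);delta(mach(-.06,0,.26)+.019*M[:,2],M)
wrist("w3")
for p in((.02,0,.15),(-.005,0,.15),(.045,0,.15),(.02,.025,.15),(.02,-.025,.15)):print(p,np.round(wproj("w3",mach(*p)),1))
E
```

```text
to [0.5234 0.2105 0.2446] dpos [0.0012, -0.0006, -0.0008] drot [-0.08, 0.02, -0.12] | q [ 0.32  0.31  1.97 -0.75  0.37 -0.49] F [-0.4 -0.9  0.4] t 10.83
(0.02, 0, 0.15) [317.7 194.4]
(-0.005, 0, 0.15) [317.6 178.4]
(0.045, 0, 0.15) [317.7 208.2]
(0.02, 0.025, 0.15) [342.1 194.3]
(0.02, -0.025, 0.15) [293.3 194.4]
```

View pics/w3.png

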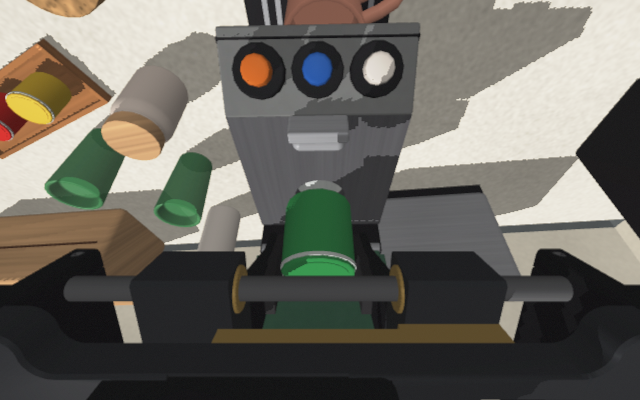

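```bash
python3 - <<'E'
from h import *;import cv2
a=cv2.imread("pics/w3.png")[30:290,240:400];a=cv2.convertScaleAbs(a,alpha=1.5)
a=np.hstack([cv2.resize(a[:110],None,fx=2.5,fy=2.5,interpolation=2),cv2.resize(a[130:240],None,fx=2.5,fy=2.5,interpolation=2)])
cv2.imwrite("pics/w3c.png",a)
for n,p in(("blue",(.4597,.2173,.146)),("orange",(.4551,.178,.1457)),("white",(.4642,.2571,.146))):print(n,wproj("w3",np.array(p)))
o=status.get_obs();Mo=R.from_quat(o["tool_rot"]).as_matrix();G=o["position"]-.019*Mo[:,2];print("G",G)
for dx in(0,):
  for z in(-.04,.006):print("pod axis",wproj("w3",G+[0,0,z]))
print(mach(-.085,0,.172),wproj("w3",mach(-.076,0,.172)))
E
```

```text
blue [316.44308525  66.12143214]
orange [255.94239958  65.76668425]
white [377.74168388  66.00166654]
G [0.51411178 0.2124475  0.2603824 ]
pod axis [318.59779718 207.29768943]
pod axis [318.72275685 275.13384854]
[0.48745437 0.21450424 0.172     ] [317.15284464 136.50062996]
```

View pics/w3c.png

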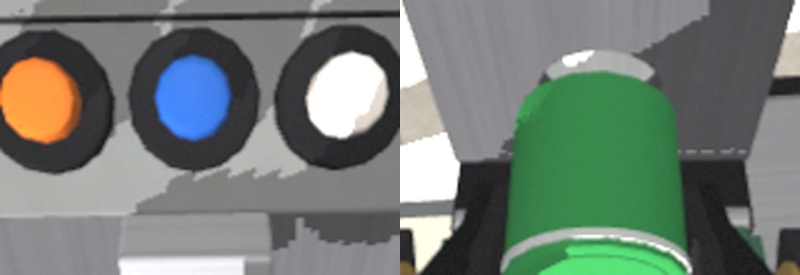

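```bash
python3 - <<'E'
from h import *
o=status.get_obs();Mo=R.from_quat(o["tool_rot"]).as_matrix();G=o["position"]-.019*Mo[:,2]
t=Mo[:,2]*[1,1,0];t/=np.linalg.norm(t)
print("pod bottom front (seen v 188.8)",wproj("w3",G-.021*t-[0,0,.040]),"rim front (seen 252.8)",wproj("w3",G-.021*t+[0,0,.006]),"w/ +3mm t",wproj("w3",G-.018*t-[0,0,.040]))
# well centre by wrist: front edge (320,180.4) + 25 mm
e=wz("w3",(320,180.4),.15);print("well by wrist",e+.025*t,"model",mach(.02,0,.15))
M=axes(-6.4,36)
delta(mach(.022,.0015,.26)+.019*M[:,2],M)
E
```

```text
pod bottom front (seen v 188.8) [318.63275216 187.14592348] rim front (seen 252.8) [318.77952434 259.25310736] w/ +3mm t [318.6273328  190.27021454]
well by wrist [0.59492725 0.2047426  0.15      ] model [0.5918 0.2028 0.15  ]
to [0.6051 0.2028 0.2446] dpos [-0.0646, 0.0008, 0.0476] drot [-0.07, 0.06, -0.12] | q [ 0.32  0.31  1.97 -0.75  0.37 -0.49] F [-0.1 -0.  -0.9] t 10.88
```

```bash
python3 - <<'E'
from h import *
M=axes(-6.4,36)
for x,z in((-.024,.26),(.0215,.198),(.0215,.176)):delta(mach(x,.0018,z)+.019*M[:,2],M)
E
```

```text
to [0.5594 0.2082 0.2446] dpos [-0.0275, 0.001, 0.0205] drot [-0.07, 0.06, -0.12] | q [ 0.32  0.31  1.97 -0.75  0.37 -0.49] F [-0.1 -0.  -0.9] t 10.88
to [0.6046 0.2032 0.1826] dpos [-0.0277, 0.0011, 0.0974] drot [-0.07, 0.06, -0.12] | q [ 0.32  0.31  1.97 -0.75  0.37 -0.49] F [-0.1 -0.  -0.9] t 10.88
to [0.6046 0.2032 0.1606] dpos [-0.0148, 0.0011, 0.1152] drot [-0.07, 0.06, -0.12] | q [ 0.32  0.31  1.97 -0.75  0.37 -0.49] F [-0.1 -0.  -0.9] t 10.88
```

Call:
arm_command --delta_rot '[[0,0,0],[0,0,0],[0,0,0],[0,0,0],[0,0,0],[0,0,0],[0,0,0],[0,0,0],[0,0,0],[0,0,0]]' --delta_pos '[[-0.0275,0.001,0.0205],[-0.0275,0.001,0.0205],[-0.0275,0.001,0.0205],[-0.0277,0.001,0.04],[-0.0277,0.001,0.06],[-0.0277,0.001,0.08],[-0.0277,0.001,0.0974],[-0.0277,0.001,0.0974],[-0.0277,0.001,0.0974],[-0.0277,0.001,0.0974]]' --gripper '[1,1,1,1,1,1,1,1,1,1]'

```text
time: 11.72
position: [0.6029, 0.2041, 0.1831]
tool_rot: [0.052, 0.949, -0.017, 0.309]
ft_force: [0.9, 0.2, 0.6]
grip_width: 0.0416
grip_force: 15.0
```

```bash
python3 - <<'E'
from h import *
M=axes(-6.4,36)
for x,z in((.0215,.198),(.0215,.176),):delta(mach(x,.0018,z)+.019*M[:,2],M)
E
```

```text
to [0.6046 0.2032 0.1826] dpos [-0.0012, -0.0008, 0.0015] drot [0.04, 0.07, 0.07] | q [ 0.25  0.49  1.89 -0.92  0.27 -0.37] F [0.9 0.2 0.6] t 11.72
to [0.6046 0.2032 0.1606] dpos [0.0118, -0.0008, 0.0193] drot [0.04, 0.07, 0.07] | q [ 0.25  0.49  1.89 -0.92  0.27 -0.37] F [0.9 0.2 0.6] t 11.72
```

Lower gently, first aligning at the same height, and watch the force.

Call:
arm_command --delta_rot '[[0,0,0],[0,0,0],[0,0,0],[0,0,0],[0,0,0],[0,0,0],[0,0,0],[0,0,0],[0,0,0]]' --delta_pos '[[-0.0012,-0.0008,0.0015],[-0.0012,-0.0008,0.0015],[0.001,-0.0008,0.0045],[0.0032,-0.0008,0.0075],[0.0053,-0.0008,0.0105],[0.0075,-0.0008,0.0134],[0.0096,-0.0008,0.0163],[0.0118,-0.0008,0.0193],[0.0118,-0.0008,0.0193]]' --gripper '[1,1,1,1,1,1,1,1,1]'

```text
time: 12.47
position: [0.6047, 0.203, 0.1605]
tool_rot: [0.052, 0.949, -0.017, 0.309]
ft_force: [0.1, 0.1, -0.7]
grip_width: 0.0415
grip_force: 15.0
```

```bash
python3 - <<'E'
from h import *
M=axes(-6.4,36)
delta(mach(.0215,.0018,.174)+.019*M[:,2],M);print(status.get_obs()["position"])
E
```

```text
to [0.6046 0.2032 0.1586] dpos [0.0012, 0.0001, 0.0014] drot [0.05, 0.09, 0.1] | q [ 0.25  0.54  1.9  -1.1   0.23 -0.18] F [ 0.1  0.1 -0.7] t 12.47
[0.6047154  0.20303024 0.16052397]
```

Call:
arm_command --delta_rot '[[0,0,0],[0,0,0],[0,0,0],[0,0,0],[0,0,0],[0,0,0],[0,0,0],[0,0,0],[0,0,0],[0,0,0],[0,0,0]]' --delta_pos '[[0.0012,0,0.0014],[0.0012,0,0.0014],[0.0012,0,0.0014],[0.0012,0,0.0014],[0.0012,0,0.0014],[0.0012,0,0.0014],[0.001,0,-0.02],[0.001,0,-0.05],[0.001,0,-0.09],[0.001,0,-0.13],[0.001,0,-0.13]]' --gripper '[1,1,-0.4,-0.4,-0.4,-0.4,-0.4,-0.4,-0.4,-0.4,-0.4]'

```text
time: 13.38
position: [0.5268, 0.2128, 0.2707]
tool_rot: [0.052, 0.948, -0.015, 0.313]
ft_force: [-0.5, -0.2, 0.7]
grip_width: 0.0607
grip_force: 0.0
```

```bash
python3 - <<'E'
from h import *
wrist("w4");print(status.get_obs()["q"].round(2),wproj("w4",mach(.02,0,.18)))
E
```

```text
[ 0.32  0.27  1.94 -0.65  0.41 -0.61] [314.80698452 195.70045739]
```

View pics/w4.png

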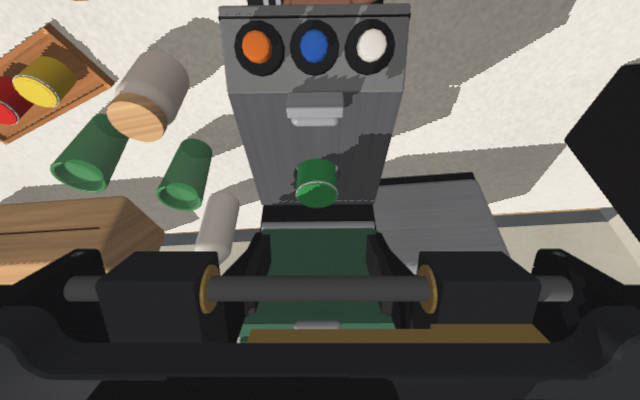

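Pod stands upright in the well at (317,190). Next is the lid: go upright and up, over the lid, and down behind it.

```bash
python3 - <<'E'
from h import *
from k import *
k=np.load("kin.npz");c,s=k["c"],int(k["s"])
M=axes(-6.4,0);delta(mach(-.06,0,.38),M)
x=o["q"]
for p in((-.06,0,.38),(.1,0,.38),(.1,0,.28),(-.03,0,.194)):
    x,e=step(x,mach(*p),M,c,s);print(p,x.round(2),round(e,4))
d=M.T@(mach(.1,0,.38)-mach(-.06,0,.38));print(d.round(3))
M=axes(-6.4,35);
x=o["q"];x,e=step(x,np.array([.4597,.2173,.146]),M,c,s);print("btn",x.round(2),e)
E
```

```text
to [0.5123 0.2117 0.38  ] dpos [-0.0537, -0.0021, -0.0986] drot [0.23, 36.44, 0.12] | q [ 0.32  0.27  1.94 -0.65  0.41 -0.61] F [-0.  -0.3 -0.2] t 13.43
(-0.06, 0, 0.38) [ 0.19  0.28  1.39 -0.    1.47 -1.27] 0.0
(0.1, 0, 0.38) [ 0.12  0.52  1.    0.    1.61 -1.34] 0.0
(0.1, 0, 0.28) [ 0.12  0.58  1.16 -0.    1.4  -1.34] 0.0
(-0.03, 0, 0.194) [ 0.17  0.5   1.58 -0.    1.06 -1.29] 0.0
[-0.16 -0.    0.  ]
btn [ 0.38  0.46  2.14 -1.43  0.28  0.28] 0.05177953803944831
```

Call:
arm_command --delta_rot '[[0,0,0],[0,7,0],[0,14,0],[0,21,0],[0,28,0],[0,36.4,0],[0,36.4,0],[0,36.4,0]]' --delta_pos '[[-0.01,-0.001,-0.03],[-0.03,-0.001,-0.06],[-0.0537,-0.002,-0.0986],[-0.0537,-0.002,-0.0986],[-0.0537,-0.002,-0.0986],[-0.0537,-0.002,-0.0986],[-0.0537,-0.002,-0.0986],[-0.0537,-0.002,-0.0986]]' --gripper '[1,1,1,1,1,1,1,1]'

```text
time: 14.1
position: [0.5184, 0.2094, 0.3744]
tool_rot: [0.057, 0.998, -0.001, -0.004]
ft_force: [1.1, -0.7, -0.8]
grip_width: 0.0156
grip_force: 0.0
```

```bash
python3 - <<'E'
from h import *
M=axes(-6.4,0)
delta(mach(.1,0,.38),M);delta(mach(.1,0,.285),M)
E
```

```text
to [0.6713 0.1939 0.38  ] dpos [-0.1536, 0.002, -0.0067] drot [-0.09, -0.42, -0.15] | q [ 0.18  0.3   1.38  0.    1.47 -1.27] F [ 1.1 -0.7 -0.8] t 14.1
to [0.6713 0.1939 0.285 ] dpos [-0.1543, 0.0021, 0.0883] drot [-0.09, -0.42, -0.15] | q [ 0.18  0.3   1.38  0.    1.47 -1.27] F [ 1.1 -0.7 -0.8] t 14.1
```

Call:
arm_command --delta_rot '[[0,0,0],[0,0,0],[0,0,0],[0,0,0],[0,0,0],[0,0,0],[0,0,0],[0,0,0],[0,0,0],[0,0,0],[0,0,0],[0,0,0]]' --delta_pos '[[0,0.002,-0.01],[-0.03,0.002,-0.01],[-0.07,0.002,-0.01],[-0.11,0.002,-0.01],[-0.154,0.002,-0.01],[-0.154,0.002,-0.01],[-0.154,0.002,0],[-0.154,0.002,0.03],[-0.154,0.002,0.06],[-0.154,0.002,0.088],[-0.154,0.002,0.088],[-0.154,0.002,0.088]]' --gripper '[1,1,1,1,1,1,1,1,1,1,1,1]'

```text
time: 15.1
position: [0.6633, 0.1968, 0.2861]
tool_rot: [0.054, 0.999, -0.0, -0.005]
ft_force: [0.7, -0.2, 1.1]
grip_width: 0.0001
grip_force: 0.0
```

```bash
python3 - <<'E'
from h import *
M=axes(-6.4,0);o=status.get_obs();print(o["position"],o["grip_width"],o["ft_force"])
for th in(1.3,1.15,1.,.85,.7,.55,.4,.3,.2,.12,.08):
    x=.07-.112*np.cos(th)+.01*np.sin(th)+.01;z=.184+.112*np.sin(th)+.01*np.cos(th);delta(mach(x,0,z),M)
E
```

```text
[0.66326273 0.19684896 0.28612974] 8.893355464878407e-05 [ 0.67085244 -0.19672558  1.11964689]
to [0.6312 0.1984 0.2946] dpos [0.0321, -0.002, -0.0081] drot [-0.08, -0.57, 0.16] | q [ 0.13  0.57  1.16  0.    1.42 -1.34] F [ 0.7 -0.2  1.1] t 15.1
to [0.615  0.2002 0.2903] dpos [0.0483, -0.0019, -0.0037] drot [-0.08, -0.57, 0.16] | q [ 0.13  0.57  1.16  0.    1.42 -1.34] F [ 0.7 -0.2  1.1] t 15.1
to [0.5997 0.2019 0.2836] dpos [0.0638, -0.0019, 0.0031] drot [-0.08, -0.57, 0.16] | q [ 0.13  0.57  1.16  0.    1.42 -1.34] F [ 0.7 -0.2  1.1] t 15.1
to [0.5854 0.2035 0.2747] dpos [0.078, -0.0018, 0.0122] drot [-0.08, -0.57, 0.16] | q [ 0.13  0.57  1.16  0.    1.42 -1.34] F [ 0.7 -0.2  1.1] t 15.1
to [0.5727 0.2049 0.2638] dpos [0.0907, -0.0018, 0.0232] drot [-0.08, -0.57, 0.16] | q [ 0.13  0.57  1.16  0.    1.42 -1.34] F [ 0.7 -0.2  1.1] t 15.1
to [0.5617 0.2062 0.2511] dpos [0.1016, -0.0017, 0.0361] drot [-0.08, -0.57, 0.16] | q [ 0.13  0.57  1.16  0.    1.42 -1.34] F [ 0.7 -0.2  1.1] t 15.1
to [0.5528 0.2072 0.2368] dpos [0.1105, -0.0017, 0.0504] drot [-0.08, -0.57, 0.16] | q [ 0.13  0.57  1.16  0.    1.42 -1.34] F [ 0.7 -0.2  1.1] t 15.1
to [0.548  0.2077 0.2267] dpos [0.1151, -0.0016, 0.0606] drot [-0.08, -0.57, 0.16] | q [ 0.13  0.57  1.16  0.    1.42 -1.34] F [ 0.7 -0.2  1.1] t 15.1
to [0.5443 0.2081 0.2161] dpos [0.1188, -0.0016, 0.0713] drot [-0.08, -0.57, 0.16] | q [ 0.13  0.57  1.16  0.    1.42 -1.34] F [ 0.7 -0.2  1.1] t 15.1
to [0.5421 0.2084 0.2073] dpos [0.1209, -0.0016, 0.08] drot [-0.08, -0.57, 0.16] | q [ 0.13  0.57  1.16  0.    1.42 -1.34] F [ 0.7 -0.2  1.1] t 15.1
to [0.5413 0.2085 0.2029] dpos [0.1217, -0.0016, 0.0844] drot [-0.08, -0.57, 0.16] | q [ 0.13  0.57  1.16  0.    1.42 -1.34] F [ 0.7 -0.2  1.1] t 15.1
```

Call:
arm_command --delta_rot '[[0,0,0],[0,0,0],[0,0,0],[0,0,0],[0,0,0],[0,0,0],[0,0,0],[0,0,0],[0,0,0],[0,0,0],[0,0,0]]' --delta_pos '[[0.016,-0.001,-0.004],[0.032,-0.002,-0.008],[0.048,-0.002,-0.004],[0.064,-0.002,0.003],[0.078,-0.002,0.012],[0.091,-0.002,0.023],[0.102,-0.002,0.036],[0.11,-0.002,0.05],[0.115,-0.002,0.061],[0.119,-0.002,0.071],[0.119,-0.002,0.071]]' --gripper '[1,1,1,1,1,1,1,1,1,1,1]'

```text
time: 16.02
position: [0.546, 0.2079, 0.2181]
tool_rot: [0.054, 0.999, 0.0, -0.002]
ft_force: [-0.4, -1.1, -0.9]
grip_width: 0.0004
grip_force: 0.0
```

```bash
python3 - <<'E'
from h import *
M=axes(-6.4,0);o=status.get_obs();print(o["position"],o["ft_force"])
for z in(.205,.200,.194,.190):delta(mach(-.035,0,z),M)
E
```

```text
[0.54596402 0.20789164 0.21813477] [-0.44753895 -1.07413932 -0.86314443]
to [0.5371 0.2089 0.205 ] dpos [0.0088, 0.0001, 0.0132] drot [-0.0, -0.28, 0.15] | q [ 0.17  0.48  1.54  0.    1.13 -1.29] F [-0.4 -1.1 -0.9] t 16.02
to [0.5371 0.2089 0.2   ] dpos [0.0088, 0.0001, 0.0182] drot [-0.0, -0.28, 0.15] | q [ 0.17  0.48  1.54  0.    1.13 -1.29] F [-0.4 -1.1 -0.9] t 16.02
to [0.5371 0.2089 0.194 ] dpos [0.0088, 0.0001, 0.0242] drot [-0.0, -0.28, 0.15] | q [ 0.17  0.48  1.54  0.    1.13 -1.29] F [-0.4 -1.1 -0.9] t 16.02
to [0.5371 0.2089 0.19  ] dpos [0.0087, 0.0001, 0.0282] drot [-0.0, -0.28, 0.15] | q [ 0.17  0.48  1.54  0.    1.13 -1.29] F [-0.4 -1.1 -0.9] t 16.02
```

Call:
arm_command --delta_rot '[[0,0,0],[0,0,0],[0,0,0],[0,0,0],[0,0,0],[0,0,0],[0,0,0]]' --delta_pos '[[0.004,0,0.007],[0.0088,0,0.0132],[0.0088,0,0.0165],[0.0088,0,0.0195],[0.0088,0,0.022],[0.0088,0,0.0242],[0.0088,0,0.0242]]' --gripper '[1,1,1,1,1,1,1]'

```text
time: 16.6
position: [0.5386, 0.2084, 0.1943]
tool_rot: [0.055, 0.998, 0.0, -0.002]
ft_force: [-3.1, 0.1, 8.8]
grip_width: 0.0006
grip_force: 4.8
```

```bash
python3 - <<'E'
from h import *
M=axes(-6.4,0);o=status.get_obs();print(o["position"],o["ft_force"])
delta(mach(-.035,0,.190),M)
E
```

```text
[0.53863103 0.20844437 0.19431751] [-3.12944953  0.07963144  8.81666672]
to [0.5371 0.2089 0.19  ] dpos [0.0015, 0.0003, 0.0043] drot [0.01, -0.27, 0.1] | q [ 0.18  0.5   1.58  0.    1.07 -1.29] F [-3.1  0.1  8.8] t 16.6
```

Call:
arm_command --delta_rot '[[0,0,0],[0,0,0],[0,0,0],[0,0,0]]' --delta_pos '[[0,0,0.001],[0,0,0.002],[0,0,0.003],[0,0,0.003]]' --gripper '[1,1,1,1]'

```text
time: 16.93
position: [0.5387, 0.2084, 0.1941]
tool_rot: [0.055, 0.998, 0.0, -0.002]
ft_force: [-7.9, -1.1, 22.8]
grip_width: 0.0003
grip_force: 11.7
```

Lid is at 194 mm and rigid under 23 N, so it's shut. Lift off, then work out the button approach.

Call:
arm_command --delta_rot '[[0,0,0],[0,0,0],[0,0,0],[0,0,0],[0,0,0]]' --delta_pos '[[0,0,-0.005],[0,0,-0.025],[0.04,0,-0.05],[0.08,0,-0.06],[0.08,0,-0.06]]' --gripper '[1,1,1,1,1]'

```text
time: 17.35
position: [0.4534, 0.2175, 0.2516]
tool_rot: [0.054, 0.999, 0.0, -0.005]
ft_force: [-0.5, -0.2, -1.4]
grip_width: 0.0009
grip_force: 0.0
```

```bash
python3 - <<'E'
from k import *
k=np.load("kin.npz");c,s=k["c"],int(k["s"])
x0=o["q"];b=np.radians(YAW);n=np.array([-np.sin(np.radians(35))*np.cos(b),-np.sin(np.radians(35))*np.sin(b),np.cos(np.radians(35))])
for nm,B in(("blue",[.4597,.2173,.1461]),("orange",[.4551,.178,.1456])):
  for az,ti in((-6.4,35),(-6.4,30),(-6.4,27),(0,35),(0,32),(0,30),(5,32)):
    M=axes(az,ti);x=x0;es=[]
    for h in(.08,.05,.03,.01,.0,-.008):x,e=step(x,np.array(B)+h*n,M,c,s);es.append(round(e,3))
    print(nm,az,ti,es,x.round(2),"dev",round(np.degrees(np.arccos(-M[:,2]@n)),1))
E
```

```text
blue -6.4 35 [np.float64(0.0), np.float64(0.0), np.float64(0.018), np.float64(0.041), np.float64(0.052), np.float64(0.06)] [ 0.38  0.47  2.13 -1.43  0.28  0.28] dev 0.0
blue -6.4 30 [np.float64(0.0), np.float64(0.0), np.float64(0.0), np.float64(0.0), np.float64(0.0), np.float64(0.0)] [ 0.35  0.47  2.13 -1.3   0.23  0.12] dev 5.0
blue -6.4 27 [np.float64(0.0), np.float64(0.0), np.float64(0.0), np.float64(0.0), np.float64(0.0), np.float64(0.0)] [ 0.33  0.46  2.1  -0.92  0.25 -0.26] dev 8.0
blue 0 35 [np.float64(0.0), np.float64(0.014), np.float64(0.038), np.float64(0.061), np.float64(0.071), np.float64(0.079)] [ 0.33  0.46  2.15 -1.43  0.19  0.14] dev 3.7
blue 0 32 [np.float64(0.0), np.float64(0.0), np.float64(0.0), np.float64(0.014), np.float64(0.024), np.float64(0.032)] [ 0.32  0.46  2.15 -1.43  0.17  0.13] dev 4.6
blue 0 30 [np.float64(0.0), np.float64(0.0), np.float64(0.0), np.float64(0.0), np.float64(0.0), np.float64(0.001)] [ 0.31  0.46  2.16 -1.43  0.15  0.13] dev 6.1
blue 5 32 [np.float64(0.0), np.float64(0.0), np.float64(0.0), np.float64(0.022), np.float64(0.033), np.float64(0
[... 532 characters left out ...]
.04  0.18 -0.23] dev 8.0
orange 0 35 [np.float64(0.0), np.float64(0.036), np.float64(0.061), np.float64(0.085), np.float64(0.096), np.float64(0.104)] [ 0.22  0.43  2.19 -1.43  0.12  0.05] dev 3.7
orange 0 32 [np.float64(0.0), np.float64(0.0), np.float64(0.014), np.float64(0.037), np.float64(0.048), np.float64(0.056)] [ 0.21  0.43  2.2  -1.43  0.11  0.04] dev 4.6
orange 0 30 [np.float64(0.0), np.float64(0.0), np.float64(0.0), np.float64(0.006), np.float64(0.016), np.float64(0.025)] [ 0.2   0.44  2.2  -1.43  0.1   0.04] dev 6.1
orange 5 32 [np.float64(0.0), np.float64(0.0), np.float64(0.019), np.float64(0.042), np.float64(0.053), np.float64(0.061)] [ 0.17  0.43  2.21 -1.43  0.04 -0.07] dev 7.0
```

```bash
cat >> h.py <<'E'
_b=np.radians(YAW);_X=np.array([np.cos(_b),np.sin(_b),0]);_s,_c=np.sin(np.radians(35)),np.cos(np.radians(35))
NB=-_s*_X+np.array([0,0,_c]);UB=_c*_X+np.array([0,0,_s])
BT={"blue":np.array([.4600,.2175,.1461]),"orange":np.array([.4553,.178,.1456])}
def btn(n,h,M=axes(-6.4,28)):delta(BT[n]-.003*UB+h*NB,M)
E
python3 - <<'E'
from h import *
btn("blue",.05);btn("blue",.025)
E
```

```text
to [0.4291 0.221  0.1853] dpos [0.0239, 0.0009, 0.0664] drot [0.02, -28.55, 0.18] | q [ 0.22  0.33  1.69  0.    1.13 -1.24] F [-0.5 -0.2 -1.4] t 17.35
to [0.4433 0.2194 0.1649] dpos [0.0094, 0.0008, 0.0868] drot [0.02, -28.55, 0.18] | q [ 0.22  0.33  1.69  0.    1.13 -1.24] F [-0.5 -0.2 -1.4] t 17.35
```

Call:
arm_command --delta_rot '[[0,-7,0],[0,-14,0],[0,-21,0],[0,-28.5,0],[0,-28.5,0],[0,-28.5,0],[0,-28.5,0],[0,-28.5,0]]' --delta_pos '[[0.024,0.001,0.01],[0.024,0.001,0.03],[0.024,0.001,0.05],[0.024,0.001,0.066],[0.024,0.001,0.066],[0.017,0.001,0.076],[0.0094,0.001,0.0868],[0.0094,0.001,0.0868]]' --gripper '[1,1,1,1,1,1,1,1]'

```text
time: 18.02
position: [0.4491, 0.2191, 0.1613]
tool_rot: [0.053, 0.969, -0.014, 0.242]
ft_force: [-0.3, -0.5, 0.8]
grip_width: 0.0003
grip_force: 0.0
```

```bash
python3 - <<'E'
from h import *
btn("blue",.025);btn("blue",.003);btn("blue",-.005)
E
```

```text
to [0.4433 0.2194 0.1649] dpos [0.0035, -0.0004, -0.0058] drot [-0.01, -0.0, 0.2] | q [ 0.36  0.4   2.11 -0.86  0.29 -0.3 ] F [-0.3 -0.5  0.8] t 18.02
to [0.4558 0.218  0.1468] dpos [0.0008, -0.0004, 0.016] drot [-0.01, -0.0, 0.2] | q [ 0.36  0.4   2.11 -0.86  0.29 -0.3 ] F [-0.3 -0.5  0.8] t 18.02
to [0.4604 0.2175 0.1403] dpos [-0.0002, -0.0004, 0.0239] drot [-0.01, -0.0, 0.2] | q [ 0.36  0.4   2.11 -0.86  0.29 -0.3 ] F [-0.3 -0.5  0.8] t 18.02
```

Call:
arm_command --delta_rot '[[0,0,0],[0,0,0],[0,0,0],[0,0,0],[0,0,0]]' --delta_pos '[[0,0,0],[0.0005,0,0.005],[0.0008,0,0.01],[0.0008,0,0.014],[0.0008,0,0.014]]' --gripper '[1,1,1,1,1]'

```text
time: 18.43
position: [0.4566, 0.2186, 0.1516]
tool_rot: [0.054, 0.968, -0.013, 0.244]
ft_force: [0.0, -0.6, 3.0]
grip_width: 0.0005
grip_force: 1.3
```

```bash
python3 - <<'E'
from h import *
btn("blue",0);btn("blue",-.005);btn("blue",-.007)
E
```

```text
to [0.4576 0.2178 0.1444] dpos [0.0025, -0.0008, 0.0068] drot [0.07, 0.29, 0.05] | q [ 0.36  0.43  2.11 -0.96  0.26 -0.21] F [ 0.  -0.6  3. ] t 18.43
to [0.4604 0.2175 0.1403] dpos [0.0019, -0.0008, 0.0118] drot [0.07, 0.29, 0.05] | q [ 0.36  0.43  2.11 -0.96  0.26 -0.21] F [ 0.  -0.6  3. ] t 18.43
to [0.4615 0.2173 0.1386] dpos [0.0016, -0.0008, 0.0138] drot [0.07, 0.29, 0.05] | q [ 0.36  0.43  2.11 -0.96  0.26 -0.21] F [ 0.  -0.6  3. ] t 18.43
```

Call:
arm_command --delta_rot '[[0,0,0],[0,0,0],[0,0,0]]' --delta_pos '[[0.0003,-0.0006,0.002],[0.0003,-0.0006,0.002],[0.0003,-0.0006,0.002]]' --gripper '[1,1,1]'

```text
time: 18.68
position: [0.4572, 0.2184, 0.1501]
tool_rot: [0.053, 0.968, -0.013, 0.245]
ft_force: [0.0, 0.8, 4.1]
grip_width: 0.0004
grip_force: 1.8
```

Call:
arm_command --delta_rot '[[0,0,0],[0,0,0],[0,0,0]]' --delta_pos '[[0.0003,0,0.002],[0.0003,0,0.002],[0.0003,0,0.002]]' --gripper '[1,1,1]'

```text
time: 18.93
position: [0.4578, 0.2183, 0.148]
tool_rot: [0.053, 0.968, -0.013, 0.244]
ft_force: [0.5, 1.5, 4.5]
grip_width: 0.0001
grip_force: 2.4
```

Call:
arm_command --delta_rot '[[0,0,0],[0,0,0],[0,0,0],[0,0,0]]' --delta_pos '[[0,0,0.002],[0,0,0.004],[0,0,0.004],[0,0,0.004]]' --gripper '[1,1,1,1]'

```text
time: 19.27
position: [0.4584, 0.2183, 0.1471]
tool_rot: [0.053, 0.968, -0.012, 0.246]
ft_force: [-14.4, -0.4, 33.3]
grip_width: 0.0004
grip_force: 17.7
```

Call:
arm_command --delta_rot '[[0,0,0],[0,0,0],[0,0,0]]' --delta_pos '[[0,0,0.0015],[0,0,0.002],[0,0,0.002]]' --gripper '[1,1,1]'

```text
time: 19.52
position: [0.4586, 0.2182, 0.1468]
tool_rot: [0.052, 0.968, -0.012, 0.247]
ft_force: [-22.1, 2.0, 48.3]
grip_width: 0.0003
grip_force: 26.2
```

Stiff stop reached; release, and check the button position numerically.

Call:
arm_command --delta_rot '[[0,0,0],[0,0,0],[0,0,0],[0,0,0],[0,0,0]]' --delta_pos '[[0,0,-0.008],[0,0,-0.02],[0,0,-0.04],[0,0,-0.06],[0,0,-0.06]]' --gripper '[1,1,1,1,1]'

```text
time: 19.93
position: [0.43, 0.2207, 0.1966]
tool_rot: [0.053, 0.968, -0.013, 0.244]
ft_force: [0.1, 0.4, 0.5]
grip_width: 0.0006
grip_force: 0.0
```

```bash
python3 - <<'E'
from h import *;import cv2
from scipy.optimize import least_squares
wrist("w5")
def blob(im,col,roi):
    x0,y0,x1,y1=roi;h=cv2.cvtColor(im[y0:y1,x0:x1],cv2.COLOR_BGR2HSV)
    lo,hi={"blue":((105,120,50),(125,255,255)),"orange":((5,150,80),(18,255,255))}[col]
    m=cv2.inRange(h,lo,hi);n,l,s,c=cv2.connectedComponentsWithStats(m);
    if n<2:return None
    i=1+s[1:,4].argmax();return c[i]+[x0,y0],s[i]
obs={}
for n,f,roi in(("top","top1",(220,235,280,265)),("scene","scene1",(310,110,365,145)),("w3","w3",(220,30,420,110)),("w4","w4",(220,10,420,80)),("w5","w5",(150,0,500,399))):
    for col in("blue","orange"):
        r=blob(cv2.imread(f"pics/{f}.png"),col,roi)
        if r is not None:print(n,col,r[0].round(1),r[1].tolist());obs[n,col]=r[0]
def proj(n,P):
    if n in C:
        c=C[n];p=np.linalg.inv(c["pose"])@np.r_[P,1];return p[:2]/p[2]*c["fx"]+[c["cx"],c["cy"]]
    return wproj(n,P)
for col in("blue","orange"):
  for S in(("top","scene"),("top","w3"),("scene","w3"),("w3","w4"),("top","scene","w3","w4")):
    if all((n,col) in obs for n in S):
      r=least_squares(lambda P:np.concatenate([proj(n,P)-obs[n,col] for n in S]),[.46,.2,.146]);print(col,S,r.x.round(4),r.fun.round(1))
E
```

```text
top blue [244.5 252.9] [21, 15, 7, 7, 34]
top orange [258.9 254.4] [36, 16, 7, 7, 35]
scene blue [337.5 127.6] [25, 15, 6, 6, 27]
scene orange [325.9 133.4] [13, 21, 7, 6, 27]
w3 blue [316.8  68.6] [81, 22, 32, 35, 846]
w3 orange [255.4  69.7] [20, 23, 32, 35, 857]
w4 blue [313.7  45.6] [79, 19, 30, 34, 774]
w4 orange [256.3  46.4] [22, 20, 30, 34, 778]
w5 blue [318.2 220.6] [156, 208, 25, 26, 503]
w5 orange [269.9 221.1] [108, 209, 25, 25, 479]
blue ('top', 'scene') [0.4589 0.2176 0.1455] [ 0.3  0.3  0.4 -0.1]
blue ('top', 'w3') [0.4593 0.2176 0.1498] [0. 0. 0. 0.]
blue ('scene', 'w3') [0.4607 0.2173 0.1471] [ 0.8 -0.2 -0.2 -0.1]
blue ('w3', 'w4') [0.4607 0.2174 0.1472] [ 0. -0. -0.  0.]
blue ('top', 'scene', 'w3', 'w4') [0.4605 0.2174 0.1476] [ 0.3 -0.4  0.8 -0.4 -0.1 -0.1 -0.1 -0.1]
orange ('top', 'scene') [0.4555 0.1773 0.1466] [ 0.3  0.2  0.3 -0.1]
orange ('top', 'w3') [0.456  0.1778 0.1489] [-0. -0. -0. -0.]
orange ('scene', 'w3') [0.4568 0.1772 0.1473] [ 0.6 -0.1 -0.1 -0.1]
orange ('w3', 'w4') [0.4564 0.1776 0.1481] [ 0.  0. -0. -0.]
orange ('top', 'scene', 'w3', 'w4') [0.4566 0.1774 0.1476] [ 0.2 -0.2  0.6 -0.2 -0.  -0.1 -0.1 -0. ]
```

Forces fit the stated spring exactly (3 → 4.7 N over 4 mm, then rigid), but the contact came about 6 mm higher than I expected. I'll press blue again gently and photograph the contact to be sure.

Call:
arm_command --delta_rot '[[0,0,0],[0,0,0],[0,0,0],[0,0,0],[0,0,0],[0,0,0],[0,0,0]]' --delta_pos '[[0,0,0.02],[0,0,0.035],[0,0,0.043],[0,0,0.048],[0,0,0.052],[0,0,0.0545],[0,0,0.0545]]' --gripper '[1,1,1,1,1,1,1]'

```text
time: 20.57
position: [0.4564, 0.2173, 0.1466]
tool_rot: [0.053, 0.968, -0.014, 0.243]
ft_force: [-6.6, -0.4, 15.3]
grip_width: 0.0003
grip_force: 7.8
```

```bash
python3 - <<'E'
from h import *;import cv2
from rig import viewer
o=status.get_obs();print(o["position"],o["ft_force"],o["moment"])
wrist("w6");print("tip",wproj("w6",o["position"]),"blue",wproj("w6",np.array([.4605,.2174,.1476])))
s=viewer.camera("scene")["pixels"][95:175,290:430]
w=cv2.imread("pics/w6.png")[130:290,200:440]
s=cv2.resize(s,(560,320),interpolation=2)[:,:];w=cv2.resize(w,None,fx=1.7,fy=1.7,interpolation=2)
im=np.zeros((600,560,3),np.uint8);im[:272,:408]=w;im[275:595]=s
cv2.imwrite("pics/w6c.png",cv2.convertScaleAbs(im,alpha=1.4))
E
```

```text
[0.456366   0.21728616 0.14655743] [-6.6486577  -0.40275806 15.30457565] [-0.0615774  -0.1911631  -0.06235622]
tip [318.10344973 248.50428641] blue [318.98449815 253.51797044]
```

View pics/w6c.png

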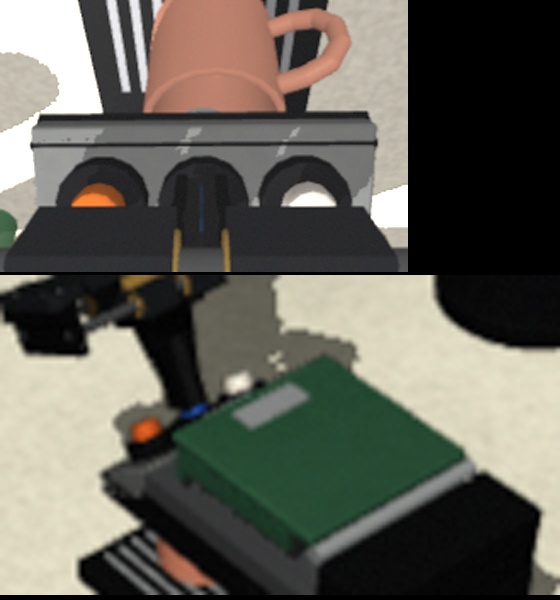

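Lid is flat and shut (green plate centred at (320,440)), and the fingertip sits on blue at (200,190) between orange (97,195) and white (308,195). Blue sits below the orange–white line, so it is pressed. Release, and check the height once more.

Call:
arm_command --delta_rot '[[0,0,0],[0,0,0],[0,0,0],[0,0,0],[0,0,0]]' --delta_pos '[[0,0,-0.008],[0,0,-0.02],[0,0,-0.04],[0,0,-0.05],[0,0,-0.05]]' --gripper '[1,1,1,1,1]'

```text
time: 21.08
position: [0.433, 0.2203, 0.191]
tool_rot: [0.053, 0.968, -0.013, 0.243]
ft_force: [1.0, -0.4, -0.5]
grip_width: 0.0004
grip_force: 0.0
```

```bash
python3 - <<'E'
from h import *
from scipy.optimize import least_squares
ob={"blue":{"w3":(316.8,68.6),"w4":(313.7,45.6),"w5":(318.2,220.6)},"orange":{"w3":(255.4,69.7),"w4":(256.3,46.4),"w5":(269.9,221.1)}}
for c,d in ob.items():
    r=least_squares(lambda P:np.concatenate([wproj(n,P)-d[n] for n in d]),[.46,.2,.146]);print(c,r.x.round(4),r.fun.round(1))
o=status.get_obs();print(o["ft_force"],o["position"])
for h in(.03,.01,.0,-.004):btn("orange",h)
E
```

```text
blue [0.4601 0.2175 0.1485] [ 0.   0.1  0.  -0.  -0.1 -0. ]
orange [0.4562 0.1777 0.1485] [ 0.   0.  -0.1 -0.   0.1 -0. ]
[ 1.00155435 -0.36316975 -0.52565126] [0.43297754 0.22031692 0.19103967]
to [0.4358 0.1802 0.1685] dpos [0.0044, -0.0396, 0.0233] drot [0.05, 0.22, 0.07] | q [ 0.38  0.32  2.11 -0.71  0.35 -0.45] F [ 1.  -0.4 -0.5] t 21.08
to [0.4472 0.1789 0.1521] dpos [0.002, -0.0396, 0.0431] drot [0.05, 0.22, 0.07] | q [ 0.38  0.32  2.11 -0.71  0.35 -0.45] F [ 1.  -0.4 -0.5] t 21.08
to [0.4529 0.1783 0.1439] dpos [0.0008, -0.0396, 0.0531] drot [0.05, 0.22, 0.07] | q [ 0.38  0.32  2.11 -0.71  0.35 -0.45] F [ 1.  -0.4 -0.5] t 21.08
to [0.4551 0.178  0.1406] dpos [0.0003, -0.0396, 0.057] drot [0.05, 0.22, 0.07] | q [ 0.38  0.32  2.11 -0.71  0.35 -0.45] F [ 1.  -0.4 -0.5] t 21.08
```

I'll confirm the travel by probing: blue's contact should begin about 6 mm before the stop.

Call:
arm_command --delta_rot '[[0,0,0],[0,0,0],[0,0,0],[0,0,0],[0,0,0]]' --delta_pos '[[0,0,0.02],[0,0,0.034],[0,0,0.041],[0,0,0.041],[0,0,0.041]]' --gripper '[1,1,1,1,1]'

```text
time: 21.5
position: [0.4524, 0.2178, 0.1529]
tool_rot: [0.053, 0.969, -0.014, 0.242]
ft_force: [0.2, 0.8, -0.5]
grip_width: 0.0007
grip_force: 0.0
```

```bash
cat > f.py <<'E'
from h import *
from rig import viewer
S=np.array([.4564,.2173,.1466]);F=[];P=[]
for _ in range(8):
    viewer.camera("wrist");o=status.get_obs();F.append(o["ft_force"]);P.append(o["position"])
F=np.mean(F,0);P=np.mean(P,0);z=R.from_quat(o["tool_rot"]).as_matrix()[:,2]
print("s_mm",1e3*z@(S-P),"F",F.round(2),"axial",-(F@z).round(2),"n",(F@NB).round(2),P.round(4))
E
python3 f.py
```

```text
s_mm 8.73864925129259 F [-0.22  0.03  0.19] axial 0.27 n 0.29 [0.4525 0.2182 0.1544]
```

Call:
arm_command --delta_rot '[[0,0,0],[0,0,0],[0,0,0]]' --delta_pos '[[0,0,0.0035],[0,0,0.0035],[0,0,0.0035]]' --gripper '[1,1,1]'

```text
time: 22.15
position: [0.4547, 0.2182, 0.1516]
tool_rot: [0.053, 0.968, -0.013, 0.243]
ft_force: [-0.7, 0.2, 3.1]
grip_width: 0.0004
grip_force: 1.1
```

```bash
python3 f.py
```

```text
s_mm 5.296870137006505 F [0.07 0.37 2.56] axial 2.24 n 2.08 [0.4546 0.2182 0.1516]
```

At 5.3 mm before the stop the force is 2.2 N, i.e. 1.1 mm travelled, so the stop is the full 6 mm. I'll finish this press right in, let it out, and shift to orange.

Call:
arm_command --delta_rot '[[0,0,0],[0,0,0],[0,0,0],[0,0,0],[0,0,0],[0,0,0],[0,0,0],[0,0,0],[0,0,0],[0,0,0],[0,0,0]]' --delta_pos '[[0,0,0.004],[0,0,0.0085],[0,0,0.0085],[0,0,0.0085],[0,0,-0.01],[0,0,-0.03],[0,0,-0.03],[0,-0.02,-0.03],[0,-0.04,-0.03],[0,-0.04,-0.03],[0,-0.04,-0.03]]' --gripper '[1,1,1,1,1,1,1,1,1,1,1]'

```text
time: 23.47
position: [0.4356, 0.179, 0.1771]
tool_rot: [0.054, 0.969, -0.014, 0.242]
ft_force: [0.1, -0.4, -0.0]
grip_width: 0.0008
grip_force: 0.0
```

```bash
python3 - <<'E'
from h import *
BT["orange"]=np.array([.4562,.1777,.1485])
for h in(.012,.008,.004,0,-.001):btn("orange",h)
E
```

```text
to [0.4469 0.1787 0.1566] dpos [-0.0004, 0.001, 0.0234] drot [-0.03, 0.1, -0.01] | q [ 0.27  0.33  2.17 -0.8   0.25 -0.45] F [ 0.1 -0.4 -0. ] t 23.47
to [0.4492 0.1785 0.1533] dpos [-0.0008, 0.001, 0.0273] drot [-0.03, 0.1, -0.01] | q [ 0.27  0.33  2.17 -0.8   0.25 -0.45] F [ 0.1 -0.4 -0. ] t 23.47
to [0.4515 0.1782 0.1501] dpos [-0.0013, 0.001, 0.0313] drot [-0.03, 0.1, -0.01] | q [ 0.27  0.33  2.17 -0.8   0.25 -0.45] F [ 0.1 -0.4 -0. ] t 23.47
to [0.4538 0.178  0.1468] dpos [-0.0018, 0.001, 0.0353] drot [-0.03, 0.1, -0.01] | q [ 0.27  0.33  2.17 -0.8   0.25 -0.45] F [ 0.1 -0.4 -0. ] t 23.47
to [0.4543 0.1779 0.146 ] dpos [-0.0019, 0.001, 0.0363] drot [-0.03, 0.1, -0.01] | q [ 0.27  0.33  2.17 -0.8   0.25 -0.45] F [ 0.1 -0.4 -0. ] t 23.47
```

Call:
arm_command --delta_rot '[[0,0,0],[0,0,0],[0,0,0],[0,0,0],[0,0,0],[0,0,0],[0,0,0]]' --delta_pos '[[0,0.001,0.01],[0,0.001,0.02],[-0.001,0.001,0.026],[-0.001,0.001,0.03],[-0.002,0.001,0.034],[-0.002,0.001,0.036],[-0.002,0.001,0.036]]' --gripper '[1,1,1,1,1,1,1]'

```text
time: 24.05
position: [0.4544, 0.1798, 0.1476]
tool_rot: [0.053, 0.968, -0.013, 0.244]
ft_force: [-7.0, 0.0, 15.1]
grip_width: 0.0001
grip_force: 8.2
```

Call:
arm_command --delta_rot '[[0,0,0],[0,0,0],[0,0,0]]' --delta_pos '[[0,0,0.001],[0,0,0.0015],[0,0,0.0015]]' --gripper '[1,1,1]'

```text
time: 24.3
position: [0.4546, 0.1798, 0.1473]
tool_rot: [0.052, 0.968, -0.013, 0.244]
ft_force: [-12.9, 0.7, 25.4]
grip_width: 0.0008
grip_force: 14.1
```

Orange is fully in, with the same rigid stop. Release and retreat.

Call:
arm_command --delta_rot '[[0,0,0],[0,0,0],[0,0,0],[0,0,0],[0,0,0],[0,0,0],[0,0,0],[0,0,0]]' --delta_pos '[[0,0,-0.01],[0,0,-0.03],[0,0,-0.06],[0,0,-0.09],[0,0,-0.12],[0,0,-0.12],[0,0,-0.12],[0,0,-0.12]]' --gripper '[1,1,1,1,1,1,1,1]'

```text
time: 24.97
position: [0.3993, 0.1853, 0.2512]
tool_rot: [0.053, 0.968, -0.013, 0.243]
ft_force: [-0.3, -0.5, -1.2]
grip_width: 0.0005
grip_force: 0.0
```

```bash
python3 - <<'E'
from h import *
from rig import robot
o=status.get_obs();print(o["position"],o["ft_force"],o["joint_velocities"].round(3))
print(robot.hand_in())
E
```

```text
[0.39925485 0.1853358  0.25115669] [-0.2996017  -0.54080855 -1.19733079] [-0.012  0.029  0.009  0.004  0.003 -0.006]
the job is handed in; nothing more can be done
None
```

The job is handed in at about 25 s with no verdict returned: green pod upright in the well, lid shut at 194 mm, then blue and then orange pressed to their stops and released; blue went in three times, with up to 53 N on the fingertips the first time.

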